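# Hang the washed glue tins to dry

## Task

The glue tins have been washed and must dry: take the loose lid off each tin that has one and lay it flat on the floor of the grey lid tray, knob up, and turn every tin upside down over a peg of its own on the wooden drying rack, resting with its rim on the slats. When all of them are in place, and only then, push the blower's switch lever right over to on; leave the frame, the tape and the glue bottle where they are.

Things in the scene. Friction and masses are not known exactly. Their poses are not given: they have to be found in the camera images.
- tin0: Square glue tin, one of four alike; bare metal, 60 x 60 mm outside, 110 mm tall, walls and floor 3 mm, 180 to 290 g, open top, stands on the table; may start with a loose lid on it. Origin: centre of its floor's outside; z points out of the mouth (up at the start); x and y are square to the side walls.
- tin1: Square glue tin, one of four alike; bare metal, 60 x 60 mm outside, 110 mm tall, walls and floor 3 mm, 180 to 290 g, open top, stands on the table; may start with a loose lid on it. Origin: centre of its floor's outside; z points out of the mouth (up at the start); x and y are square to the side walls.
- tin2: Square glue tin, one of four alike; bare metal, 60 x 60 mm outside, 110 mm tall, walls and floor 3 mm, 180 to 290 g, open top, stands on the table; may start with a loose lid on it. Origin: centre of its floor's outside; z points out of the mouth (up at the start); x and y are square to the side walls.
- tin3: Square glue tin, one of four alike; bare metal, 60 x 60 mm outside, 110 mm tall, walls and floor 3 mm, 180 to 290 g, open top, stands on the table; may start with a loose lid on it. Origin: centre of its floor's outside; z points out of the mouth (up at the start); x and y are square to the side walls.
- lid0: Loose metal lid that may start on tin0 (absent: None), 60 g: 66 x 66 x 4 mm plate, black round knob on top (22 mm across, 28 mm high), 46 x 46 x 8 mm plug below, loose in the tin's mouth. Origin: centre of the plug's underside; z up through the knob; plate top at z = 12 mm, knob top at 40 mm. On its tin its origin is 102 mm above the tin's.
- lid1: Loose metal lid that may start on tin1 (absent: None), 60 g: 66 x 66 x 4 mm plate, black round knob on top (22 mm across, 28 mm high), 46 x 46 x 8 mm plug below, loose in the tin's mouth. Origin: centre of the plug's underside; z up through the knob; plate top at z = 12 mm, knob top at 40 mm. On its tin its origin is 102 mm above the tin's.
- lid2: Loose metal lid that may start on tin2 (absent: None), 60 g: 66 x 66 x 4 mm plate, black round knob on top (22 mm across, 28 mm high), 46 x 46 x 8 mm plug below, loose in the tin's mouth. Origin: centre of the plug's underside; z up through the knob; plate top at z = 12 mm, knob top at 40 mm. On its tin its origin is 102 mm above the tin's.
- lid3: Loose metal lid that may start on tin3 (absent: None), 60 g: 66 x 66 x 4 mm plate, black round knob on top (22 mm across, 28 mm high), 46 x 46 x 8 mm plug below, loose in the tin's mouth. Origin: centre of the plug's underside; z up through the knob; plate top at z = 12 mm, knob top at 40 mm. On its tin its origin is 102 mm above the tin's.
- rack: Fixed wooden drying rack, 90 x 430 mm, four upright pegs in a row along its y, 105 mm apart, rising between two long slats. Origin: centre of its underside on the table, z up. Slat tops 110 mm up, outer edges at x = +-45 mm; pegs 26 mm thick, tips 185 mm up, 75 mm above the slats. A tin upside down over a peg rests its rim on the slats, its floor at 220 mm, clear of the peg tip.
- peg0 (a point): Centre of the tip of one peg of the drying rack.
- peg1 (a point): Centre of the tip of one peg of the drying rack.
- peg2 (a point): Centre of the tip of one peg of the drying rack.
- peg3 (a point): Centre of the tip of one peg of the drying rack.
- lid_tray: The fixed low grey tray for lids, 170 x 170 mm outside, 160 x 160 mm inside, rim 18 mm high, floor 5 mm thick: room for four lids laid flat two by two. Origin: centre of its underside; x and y along its sides.
- switch (a joint): Angle of the toggle lever on the blower's small grey switch box on the table: 0 = off (leaning 0.5 rad from upright towards the robot), 1.0 = fully on (leaning 0.5 rad the other way). It swings away from the robot along the box's x to switch on, moves with about 1 N at the tip, and stays where it is left.
- switch_tip (a point): Centre of the 26 mm black ball on the end of the switch's lever, 80 mm from its pivot, which is 22 mm above the table. The point turns with the lever; the level part of its x axis is the way to push to switch on.
- frame: Bystander: mauve picture frame, 110 x 150 mm, 14 mm thick, lying flat. Origin: centre of its underside.
- tape: Bystander: roll of brown tape, 96 mm across, 24 mm high, lying flat. Origin: centre of its underside.
- glue: Bystander: glue bottle, 66 mm across, 190 mm tall, standing. Origin: centre of its underside.

How it is judged:
On the way:
1. every lid lies in the tray and every tin hangs upside down on a peg while the switch is still off (angle between each of tin0, tin1, tin2, tin3's own z axis and vertical above 3 rad and (horizontal distance between tin0 and peg0 below 0.025 m or horizontal distance between tin0 and peg1 below 0.025 m or horizontal distance between tin0 and peg2 below 0.025 m or horizontal distance between tin0 and peg3 below 0.025 m) and z of tin0 in the frame of rack between 0.21 and 0.23 m and linear speed of each of tin0, lid0, tin1, lid1, tin2, lid2, tin3, lid3 below 0.03 m/s and angle between each of lid0, lid1, lid2, lid3's own z axis and vertical below 0.15 rad and x of lid0 in the frame of lid_tray between -0.08 and 0.08 m and y of lid0 in the frame of lid_tray between -0.08 and 0.08 m and z of each of lid0, lid1, lid2, lid3 in the frame of lid_tray below 0.016 m and (horizontal distance between tin1 and peg0 below 0.025 m or horizontal distance between tin1 and peg1 below 0.025 m or horizontal distance between tin1 and peg2 below 0.025 m or horizontal distance between tin1 and peg3 below 0.025 m) and z of tin1 in the frame of rack between 0.21 and 0.23 m and x of lid1 in the frame of lid_tray between -0.08 and 0.08 m and y of lid1 in the frame of lid_tray between -0.08 and 0.08 m and (horizontal distance between tin2 and peg0 below 0.025 m or horizontal distance between tin2 and peg1 below 0.025 m or horizontal distance between tin2 and peg2 below 0.025 m or horizontal distance between tin2 and peg3 below 0.025 m) and z of tin2 in the frame of rack between 0.21 and 0.23 m and x of lid2 in the frame of lid_tray between -0.08 and 0.08 m and y of lid2 in the frame of lid_tray between -0.08 and 0.08 m and (horizontal distance between tin3 and peg0 below 0.025 m or horizontal distance between tin3 and peg1 below 0.025 m or horizontal distance between tin3 and peg2 below 0.025 m or horizontal distance between tin3 and peg3 below 0.025 m) and z of tin3 in the frame of rack between 0.21 and 0.23 m and x of lid3 in the frame of lid_tray between -0.08 and 0.08 m and y of lid3 in the frame of lid_tray between -0.08 and 0.08 m and value of joint switch below 0.4 rad), for 0.2 s.
At the end, for the whole second after the job is handed in: Every tin is upside down (within 8 degrees) within 25 mm of a peg, rim on the slats (floor 210 to 230 mm above the table); every lid lies flat, knob up, on the tray floor inside the rim; all at rest; the lever is beyond 0.8 rad, switched on last (angle between each of tin0, tin1, tin2, tin3's own z axis and vertical above 3 rad and (horizontal distance between tin0 and peg0 below 0.025 m or horizontal distance between tin0 and peg1 below 0.025 m or horizontal distance between tin0 and peg2 below 0.025 m or horizontal distance between tin0 and peg3 below 0.025 m) and z of tin0 in the frame of rack between 0.21 and 0.23 m and linear speed of each of tin0, lid0, tin1, lid1, tin2, lid2, tin3, lid3 below 0.03 m/s and angle between each of lid0, lid1, lid2, lid3's own z axis and vertical below 0.15 rad and x of lid0 in the frame of lid_tray between -0.08 and 0.08 m and y of lid0 in the frame of lid_tray between -0.08 and 0.08 m and z of each of lid0, lid1, lid2, lid3 in the frame of lid_tray below 0.016 m and (horizontal distance between tin1 and peg0 below 0.025 m or horizontal distance between tin1 and peg1 below 0.025 m or horizontal distance between tin1 and peg2 below 0.025 m or horizontal distance between tin1 and peg3 below 0.025 m) and z of tin1 in the frame of rack between 0.21 and 0.23 m and x of lid1 in the frame of lid_tray between -0.08 and 0.08 m and y of lid1 in the frame of lid_tray between -0.08 and 0.08 m and (horizontal distance between tin2 and peg0 below 0.025 m or horizontal distance between tin2 and peg1 below 0.025 m or horizontal distance between tin2 and peg2 below 0.025 m or horizontal distance between tin2 and peg3 below 0.025 m) and z of tin2 in the frame of rack between 0.21 and 0.23 m and x of lid2 in the frame of lid_tray between -0.08 and 0.08 m and y of lid2 in the frame of lid_tray between -0.08 and 0.08 m and (horizontal distance between tin3 and peg0 below 0.025 m or horizontal distance between tin3 and peg1 below 0.025 m or horizontal distance between tin3 and peg2 below 0.025 m or horizontal distance between tin3 and peg3 below 0.025 m) and z of tin3 in the frame of rack between 0.21 and 0.23 m and x of lid3 in the frame of lid_tray between -0.08 and 0.08 m and y of lid3 in the frame of lid_tray between -0.08 and 0.08 m and value of joint switch above 0.8 rad); the robot touches nothing.
It fails at once if a bystander (frame, tape or glue bottle) is moved more than 40 mm (distance of any of frame, tape, glue from where it was at the start of the episode above 0.04 m).
It fails at once if the switch is turned on while a tin still stands mouth up (value of joint switch above 0.6 rad and angle between any of tin0, tin1, tin2, tin3's own z axis and vertical below 0.3 rad).
Of lid0, lid1, lid2, lid3 only 2 to 4 are there at a start; the rules pass over those that are not, and their reading is None.
At some moment in a run one of tin0, tin1, tin2, tin3 may be knocked a few centimetres aside while the robot is not near it.
It also fails if it takes over 210 s, if anything falls off the work surface, if the arm or the gripper's body presses on something with over 40 N, if the wrist force passes 120 N, or if a joint passes its speed limit or range.

## Robot

A 7-joint arm with a two-finger parallel gripper is mounted at the origin on the work surface. World frame = base frame: x ahead of the robot, y to its left, z up, the work surface at z = 0. Lengths are in m, angles in rad, forces in N, time in s.
With the tool pointing down it reaches from about 0.425 to 0.95 m from the base axis. Payload 16.7 kg.
Tool frame: the origin (TCP) lies on the centre line of the jaws, within the pads' length; the fingertips stand 8 mm ahead of it and the grasp point (between the pads) lies 11 mm behind it (arm.tcp_to_tips is the distance from the TCP to the fingertips, in m); y points along the fingers, x is the direction in which the jaws open and shut, and the axes are right-handed (so a half turn about y gives the same grasp; the last joint's range is limited). The gripper opens to 94 mm and grips with 3 to 60 N. Pads are 16 mm wide; open, the fingers measure 119 mm over their backs; the gripper's body (75 mm by 177 mm) begins 78 mm behind the grasp point.
Start: joints at [0.977, 0.426, 0.074, 1.606, -0.034, 1.111, -0.067], TCP at [0.29, -0.609, 0.213] pointing down, gripper open.
Joint ranges: [-2.85, 2.85], [-0.5, 2.14], [-1.23, 1.37], [0.21, 2.46], [-1.02, 4.16], [0.16, 2.05], [-2.73, 2.73]. Speed limits (rad/s): [1.89, 1.89, 2.39, 2.39, 3.01, 3.01, 3.01].

## Interface

Orientations are given as a unit quaternion [w, x, y, z].
In Python, from cell import arm, vision, workorder gives the robot as it stands. The module is installed in compiled form; this text tells all that it offers. Calls block until the motion is done:
- arm.move_pose(position, orientation): joint-space move of the TCP to a pose.
- arm.servo_line(position, max_speed=0.15, orientation=None, contact_N=None): straight line of the TCP; orientation=None keeps the orientation; max_speed is the mean speed in m/s. With contact_N (N) it stops when the force on the tool has changed by that much, and returns True; else False.
- arm.set_joints(angles): joint-space move.
- arm.command_gripper(opening, newtons=None): finger opening in m; newtons is the grip in N (None keeps the last); returns when the fingers have stopped.
- arm.dwell(seconds).
- arm.solve_ik(position, orientation): joint angles nearest the present ones, or None.
- vision.capture(name): name is "scene" or "top"; returns a dict with "img" (400x640x3 uint8, red, green, blue), "range_z" (400x640 float32, m along the optical axis (not along the pixel's ray), 0 where there is no reading), "K" (3x3 intrinsics, pixels), "k1" (the pictures are not rectified: a ray, as slopes to the right and down, at radius r is drawn at 1 + k1 r^2 times it, then the intrinsics apply), "R" (3x3) and "t" (3): a world point X has camera coordinates R X + t. Camera axes: x right, y down, z forward; pixel columns grow to the right and rows downward; lengths in m; the calibration is good to about 2 mm. A picture is of the moment at which its call begins.
A pose or a line that the arm cannot do raises arm.IKError and nothing moves.
- workorder.hand_in(): hands the job in, once; it reports no verdict.
Readings, each from a call of its own:
- arm.read_t(): time.
- arm.read_joint_positions(): joint angles.
- arm.read_joint_velocities(): joint speeds.
- arm.read_joint_torque(): joint torques, N m.
- arm.read_eef_pos(): TCP position.
- arm.read_eef_rot(): TCP orientation.
- arm.read_contact_force(): force on the tool from outside, world axes, zero at the start.
- arm.read_torque(): the same for the moment, N m.
- arm.read_grip_width(): finger opening in m.
Only numpy, scipy, OpenCV 4.12 (cv2) and the standard library are available. Lean on these libraries where they do the work, as an engineer would, in place of code of your own. Each camera call takes 0.05 s, during which the arm holds its last target.

## Working session

There is one attempt and no reset: what is moved stays moved. The work goes in short steps, each a Python script; the robot and the scene stay as the last script left them, time stands still between calls to the robot, and variables do not carry over. Pictures are saved under pics/ and viewed, and the job is handed in when it is done.

```bash
ls; mkdir -p pics
python3 - <<'E'
from cell import arm, vision
import cv2,numpy as np
for n in("scene","top"):
    c=vision.capture(n); cv2.imwrite(f"pics/{n}0.png",c["img"][:,:,::-1]); print(n,c["K"],c["k1"],c["R"],c["t"], (c["range_z"]>0).mean())
print(arm.read_t(),arm.read_eef_rot(),arm.tcp_to_tips)
E
```

```text
pics
scene [[488.48774984   0.         326.88177017]
 [  0.         488.48774984 194.58805334]
 [  0.           0.           1.        ]] -0.04982621174050541 [[-0.07440211  0.99713273  0.01380757]
 [ 0.70009051  0.06208824 -0.71134965]
 [-0.71016731 -0.04325936 -0.70270266]] [ 0.03853935 -0.29598848  1.99375061] 0.99603515625
top [[369.84579317   0.         313.32522399]
 [  0.         369.84579317 199.91863989]
 [  0.           0.           1.        ]] 0.006254845666424288 [[-0.0219827  -0.99967623  0.01281417]
 [-0.98230215  0.0192124  -0.18631527]
 [ 0.18600875 -0.0166831  -0.98240644]] [0.00400174 0.54725411 1.14534305] 0.99591796875
0.1 [ 0.5981433  -0.59778786  0.37773707 -0.37707954] 0.008
```

View pics/scene0.png

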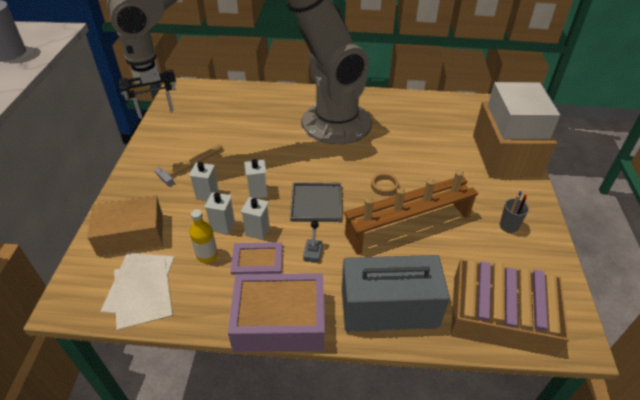

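View pics/top0.png

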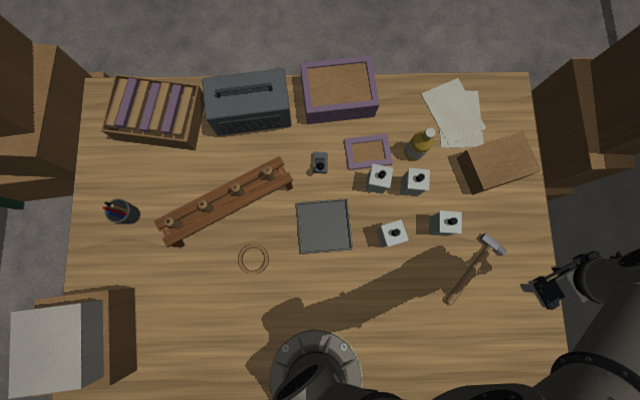

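Both views show four tins, each with a black-knobbed lid (top view around (380,177), (417,180), (394,233), (449,222)). The tray is at (324,226), the rack runs from (165,230) to (285,170), the switch is at (320,162), and the glue bottle stands right behind the far tins. Next I'll measure.

```bash
cat > h.py <<'E'
from cell import arm, vision, workorder
import cv2, numpy as np
from scipy.spatial.transform import Rotation as Ro
def und(c,u,v):
    K=c["K"]; d=np.array([c["k1"],0,0,0,0])
    p=cv2.undistortPoints(np.stack([np.ravel(u),np.ravel(v)],1).astype(np.float64)[:,None],K,d)[:,0]
    return p
def cloud(c):
    v,u=np.mgrid[:400,:640]; p=und(c,u,v); z=c["range_z"].ravel()
    X=np.column_stack([p*z[:,None],z]); return ((X-c["t"])@c["R"]).reshape(400,640,3)
def ray(c,u,v,h):
    p=und(c,u,v); d=np.column_stack([p,np.ones(len(p))])@c["R"]; o=-c["R"].T@c["t"]
    return o+d*((h-o[2])/d[:,2])[:,None]
def comps(mask,P,mn=20):
    n,l=cv2.connectedComponents(mask.astype(np.uint8)); out=[]
    for i in range(1,n):
        m=l==i
        if m.sum()<mn: continue
        q=P[m]; v,u=np.nonzero(m)
        (cx,cy),(w,hh),a=cv2.minAreaRect((q[:,:2]*1000).astype(np.float32))
        out.append(dict(n=int(m.sum()),px=(int(u.mean()),int(v.mean())),c=np.array([cx,cy])/1000,wh=(w,hh),a=a,z=float(np.median(q[:,2])),m=m))
    return out
def show(o): print(o["n"],o["px"],o["c"].round(4),np.round(o["wh"],0),round(o["a"],1),round(o["z"],4))
E
python3 - <<'E'
from h import *
for n in("top","scene"):
    c=vision.capture(n);P=cloud(c);z=P[...,2];b=(P[...,0]>.2)&(P[...,0]<1.1)&(abs(P[...,1])<.65)
    im=c["img"].astype(int)
    for nm,m in [("lid/slat",(z>.100)&(z<.122)),("knob",(z>.128)&(z<.15)),("peg",(z>.172)&(z<.2)),("tray low",(z>.003)&(z<.03)&(np.ptp(im,axis=2)<25)),("box",(z>.03)&(z<.1)&(np.ptp(im,axis=2)<25))]:
        print(n,nm)
        for o in comps(m&b,P,8): show(o)
E
```

```text
top lid/slat
13 (370, 70) [ 0.9717 -0.2068] [24. 15.] 5.4 0.1017
1135 (127, 107) [0.8705 0.5884] [105. 173.] 81.9 0.1078
1091 (160, 111) [0.8529 0.4784] [101. 171.] 80.0 0.1078
210 (179, 121) [0.8059 0.4152] [29. 94.] 81.0 0.1045
226 (251, 120) [0.7997 0.1893] [ 11. 258.] 7.4 0.1081
91 (418, 145) [ 0.7116 -0.3464] [63. 39.] 40.9 0.1162
1234 (219, 191) [0.5681 0.2795] [ 38. 429.] 27.6 0.11
35 (320, 164) [ 0.6498 -0.0319] [21. 19.] 37.2 0.1038
400 (380, 175) [ 0.6107 -0.2181] [67. 68.] 77.2 0.1142
11 (267, 168) [0.6368 0.1358] [11.  9.] 41.3 0.1113
396 (418, 178) [ 0.5974 -0.3341] [67. 67.] 83.6 0.1147
1574 (226, 208) [0.5257 0.2574] [ 51. 429.] 27.4 0.11
13 (234, 185) [0.586  0.2365] [11. 10.] 6.9 0.1086
14 (201, 202) [0.534  0.3355] [10. 10.] 9.0 0.111
12 (118, 207) [0.5252 0.5863] [5. 8.] 56.3 0.1111
11 (110, 209) [0.5194 0.6095] [4. 8.] 61.6 0.1078
431 (449, 221) [ 0.4616 -0.4218] [66. 66.] 84.6 0.1143
10 (113, 213) [0.5055 0.5979] [3. 8.] 67.9 0.1127
14 (167, 220) [0.4816 0.4351] [10.  9.] 86.3 0.111
420 (394, 232) [ 0.4315 -0.2491] [66. 67.] 15.3 0.1144
114 (116, 304) [0.2419 0.5
[... 6906 characters left out ...]

258 (256, 183) [ 0.4574 -0.2413] [16. 54.] 13.1 0.0651
487 (513, 214) [0.5208 0.5987] [70. 79.] 67.3 0.0729
374 (220, 217) [ 0.6175 -0.3221] [43. 79.] 34.6 0.067
363 (255, 222) [ 0.6275 -0.2072] [43. 80.] 33.1 0.065
104 (312, 242) [ 0.6783 -0.027 ] [38. 41.] 71.4 0.037
239 (205, 249) [ 0.7432 -0.3453] [22. 58.] 24.3 0.0596
126 (506, 305) [0.8643 0.5158] [ 26. 165.] 82.0 0.088
11 (254, 280) [ 0.8668 -0.1729] [ 3. 27.] 4.0 0.0969
17 (273, 280) [ 0.8613 -0.1221] [ 5. 43.] 8.0 0.0956
1393 (391, 319) [0.9332 0.1879] [278.  99.] 75.4 0.0677
70 (480, 312) [0.8954 0.4267] [84. 26.] 9.6 0.092
51 (538, 324) [0.9357 0.5698] [50. 21.] 20.6 0.0934
1260 (276, 338) [ 1.0179 -0.0916] [  9. 236.] 6.0 0.0645
```

```bash
cat >> h.py <<'E'
def q(M):
    a=Ro.from_matrix(M).as_quat(); return [a[3],a[0],a[1],a[2]]
def down(yaw): # jaw axis at yaw, tool y down
    x=np.array([np.cos(yaw),np.sin(yaw),0]);y=np.array([0,0,-1.]);return q(np.column_stack([x,y,np.cross(x,y)]))
def horiz(h,s,roll=0.,pitch=0.): # heading h, tool z = s*up ; roll about tool y
    y=np.array([np.cos(h)*np.cos(pitch),np.sin(h)*np.cos(pitch),np.sin(pitch)]);l=np.array([-np.sin(h),np.cos(h),0]);x=-s*l
    M=np.column_stack([x,y,np.cross(x,y)]);return q(M@Ro.from_euler('y',roll).as_matrix())
T=dict(A=(.6105,-.2183,-12.5),B=(.597,-.334,-6),C=(.461,-.421,-5.2),D=(.4312,-.2487,15.2))
PEG=np.array([[.4718,.4055],[.5182,.3131],[.569,.220],[.6165,.1271]])
RY=np.deg2rad(27.5)
TRAY=np.array([.468,-.0395]);TY=np.deg2rad(3.6)
E
python3 - <<'E'
from h import *
np.set_printoptions(precision=2,suppress=True)
print(Ro.from_quat(np.roll(arm.read_eef_rot(),-1)).as_matrix())
for k,(x,y,a) in T.items():
  for hd in ((a,) if k!='D' else (a,a-90)):
   for s in(1,-1):
    for z in(.07,.2):
     print(k,hd,s,z,arm.solve_ik([x,y,z],horiz(np.deg2rad(hd),s)))
for p in PEG:
  for s in(1,-1):
    for z in(.15,.24):
     print(p,s,z,arm.solve_ik([*p,z],horiz(RY,s)))
E
```

```text
[[ 0.43 -0.    0.9 ]
 [-0.9   0.    0.43]
 [-0.   -1.   -0.  ]]
A -12.5 1 0.07 [0.2  1.15 0.07 2.45 3.16 2.03 1.51]
A -12.5 1 0.2 None
A -12.5 -1 0.07 [ 0.2   1.15  0.07  2.45  3.16  2.03 -1.63]
A -12.5 -1 0.2 None
B -6 1 0.07 [0.3  1.2  0.44 2.32 3.51 2.03 1.31]
B -6 1 0.2 [0.04 1.06 0.81 2.43 3.49 1.99 0.99]
B -6 -1 0.07 [ 0.3   1.2   0.44  2.32  3.51  2.03 -1.83]
B -6 -1 0.2 [ 0.04  1.06  0.81  2.43  3.49  1.99 -2.15]
C -5.2 1 0.07 [0.9  1.11 0.26 2.27 4.1  1.89 1.62]
C -5.2 1 0.2 [0.62 0.92 0.63 2.38 4.04 1.99 1.32]
C -5.2 -1 0.07 [ 0.9   1.11  0.26  2.27  4.1   1.89 -1.52]
C -5.2 -1 0.2 [ 0.62  0.92  0.63  2.38  4.04  1.99 -1.83]
D 15.2 1 0.07 [ 2.19  1.56 -1.04  2.3  -0.98  0.4   1.37]
D 15.2 1 0.2 None
D 15.2 -1 0.07 [ 2.19  1.56 -1.04  2.3  -0.98  0.4  -1.78]
D 15.2 -1 0.2 None
D -74.8 1 0.07 [-0.35  1.08 -0.11  2.35  1.41  1.63  1.27]
D -74.8 1 0.2 [-0.36  0.74 -0.11  2.45  1.39  1.64  1.51]
D -74.8 -1 0.07 [ 0.03  1.14 -0.48  2.33  1.53  2.01 -1.84]
D -74.8 -1 0.2 [ 0.13  0.83 -0.65  2.43  1.48  2.03 -1.61]
[0.47 0.41] 1 0.15 None
[0.47 0.41] 1 0.24 None
[0.47 0.41] -1 0.15 None
[0.47 0.41] -1 0.24 None
[0.52 0.31] 1 0.15 None
[0.52 0.31] 1 0.24 None
[0.52 0.31] -1 0.15 None
[0.52 0.31] -1 0.24 None
[0.57 0.22] 1 0.15 None
[0.57 0.22] 1 0.24 None
[0.57 0.22] -1 0.15 None
[0.57 0.22] -1 0.24 None
[0.62 0.13] 1 0.15 None
[0.62 0.13] 1 0.24 None
[0.62 0.13] -1 0.15 None
[0.62 0.13] -1 0.24 None
```

```bash
time python3 - <<'E'
from h import *
np.set_printoptions(precision=2,suppress=True)
t0=arm.read_t()
for i,p in enumerate(PEG):
  for z in(.15,.24):
    r=[]
    for d in range(-180,180,15):
      r.append((''.join('01'[arm.solve_ik([*p,z],horiz(RY+np.deg2rad(d),s)) is not None] for s in(1,-1))))
    print(i,z,' '.join(f"{d}:{v}" for d,v in zip(range(-180,180,15),r)))
for k,(x,y,a) in T.items():
  for z in(.05,.07,.19):
    print(k,z,[(a+d,''.join('01'[arm.solve_ik([x,y,z],horiz(np.deg2rad(a+d),s)) is not None] for s in(1,-1))) for d in (-180,-90,0,90)])
print(arm.read_t()-t0)
E
```

```text
0 0.15 -180:00 -165:00 -150:00 -135:00 -120:00 -105:11 -90:11 -75:11 -60:11 -45:11 -30:11 -15:11 0:00 15:00 30:00 45:11 60:00 75:11 90:11 105:11 120:11 135:11 150:00 165:00
0 0.24 -180:00 -165:00 -150:00 -135:00 -120:00 -105:11 -90:11 -75:11 -60:11 -45:11 -30:11 -15:00 0:00 15:00 30:00 45:11 60:00 75:11 90:11 105:11 120:11 135:11 150:00 165:00
1 0.15 -180:00 -165:00 -150:00 -135:00 -120:11 -105:11 -90:11 -75:11 -60:11 -45:11 -30:11 -15:00 0:00 15:00 30:00 45:11 60:11 75:11 90:11 105:11 120:11 135:11 150:00 165:00
1 0.24 -180:00 -165:00 -150:00 -135:00 -120:11 -105:11 -90:11 -75:11 -60:11 -45:11 -30:11 -15:00 0:00 15:00 30:00 45:11 60:00 75:11 90:11 105:11 120:11 135:11 150:00 165:00
2 0.15 -180:00 -165:00 -150:00 -135:11 -120:11 -105:11 -90:11 -75:11 -60:11 -45:11 -30:00 -15:00 0:00 15:00 30:11 45:10 60:11 75:11 90:11 105:11 120:11 135:00 150:00 165:00
2 0.24 -180:00 -165:00 -150:00 -135:11 -120:11 -105:11 -90:11 -75:11 -60:11 -45:11 -30:00 -15:00 0:00 15:00 30:11 45:00 60:11 75:11 90:11 105:11 120:11 135:00 150:00 165:00
3 0.15 -180:00 -165:00 -150:00 -135:11 -120:11 -105:11 -90:11 
[... 418 characters left out ...]
')]
A 0.19 [(-192.5, '00'), (-102.5, '11'), (-12.5, '00'), (77.5, '11')]
B 0.05 [(-186, '00'), (-96, '11'), (-6, '11'), (84, '11')]
B 0.07 [(-186, '00'), (-96, '11'), (-6, '11'), (84, '11')]
B 0.19 [(-186, '00'), (-96, '11'), (-6, '11'), (84, '11')]
C 0.05 [(-185.2, '00'), (-95.2, '11'), (-5.2, '11'), (84.8, '11')]
C 0.07 [(-185.2, '00'), (-95.2, '11'), (-5.2, '11'), (84.8, '11')]
C 0.19 [(-185.2, '00'), (-95.2, '11'), (-5.2, '11'), (84.8, '11')]
D 0.05 [(-164.8, '11'), (-74.8, '11'), (15.2, '11'), (105.2, '11')]
D 0.07 [(-164.8, '11'), (-74.8, '11'), (15.2, '11'), (105.2, '11')]
D 0.19 [(-164.8, '11'), (-74.8, '11'), (15.2, '00'), (105.2, '11')]
0.0
real	0m32.548s
user	0m1.560s
sys	0m0.402s
```

```bash
cat > samp.py <<'E'
from h import *
import pickle
rng=np.random.default_rng(0);S=[]
while len(S)<160:
    r=rng.uniform(.42,.85);th=rng.uniform(-1.4,1.2);p=[r*np.cos(th),r*np.sin(th),rng.uniform(.05,.5)]
    if rng.random()<.5: o=down(rng.uniform(-3,3))
    else: o=horiz(th+rng.uniform(-1.5,1.5),rng.choice([-1,1]),rng.uniform(-.6,.6),rng.uniform(-1.2,.2))
    j=arm.solve_ik(p,o)
    if j is not None: S.append((np.array(j),np.array(p),np.array(o)))
S.append((np.array(arm.read_joint_positions()),np.array(arm.read_eef_pos()),np.array(arm.read_eef_rot())))
pickle.dump(S,open("S.pkl","wb"))
E
python3 samp.py
cat > fit.py <<'E'
import pickle,numpy as np
from scipy.spatial.transform import Rotation as Ro
from scipy.optimize import least_squares
S=pickle.load(open("S.pkl","rb"));Q=np.array([s[0] for s in S]);Pp=np.array([s[1] for s in S]);O=Ro.from_quat(np.array([s[2] for s in S])[:,[1,2,3,0]])
def fk(prm,Q):
    # per joint: rotvec offset frame (3), translation(3), then rotate z ; final frame
    prm=prm.reshape(8,6);n=len(Q);R=Ro.identity(n);p=np.zeros((n,3))
    for i in range(7):
        p=p+R.apply(np.tile(prm[i,3:],(n,1)));R=R*Ro.from_rotvec(prm[i,:3]);R=R*Ro.from_rotvec(np.outer(Q[:,i],[0,0,1]))
    p=p+R.apply(np.tile(prm[7,3:],(n,1)));R=R*Ro.from_rotvec(prm[7,:3]);return p,R
def res(prm):
    p,R=fk(prm,Q);return np.concatenate([((p-Pp)).ravel(),(.3*(O.inv()*R).as_rotvec()).ravel()])
if __name__=="__main__":
    Y=[-np.pi/2,0,0];Yb=[np.pi/2,0,0];best=None
    for s in(1,-1):
     for off in ((-2.103,) if s>0 else (-.149,)):
      for s3 in(1,-1):
       for s5 in(1,-1):
        for s7 in(1,-1):
         for o7 in(0,np.pi/2,np.pi,-np.pi/2):
          M=lambda *a:np.array(a)
          # build absolute axes at q=0 in upright pose facing direction off; yaw axes ±z, pitch axes y
          Rz=Ro.from_euler('z',off)
          def fr(k): # frame with z axis = sign*z or pitch y
              if k=='p':return Rz*Ro.from_euler('x',-90,degrees=True)
              return Rz*(Ro.identity() if k>0 else Ro.from_euler('x',180,degrees=True))
          F=[fr(s),fr('p'),fr(s3),fr('p'),fr(s5),fr('p'),fr(s7)]
          tool=Rz*Ro.from_euler('x',90,degrees=True)*Ro.from_euler('y',o7) # tool y -> up
          T=[0,.3,0,.42,0,.4,0,.25];prm=[];prev=Ro.identity()
          for i,f in enumerate(F+[tool]):
              prm.append(np.r_[(prev.inv()*f).as_rotvec(),prev.inv().apply([0,0,T[i]])]);prev=f
          prm=np.ravel(prm)
          e=np.sqrt((res(prm)**2).mean())
          best=(best or[])+[(e,prm)]
    best.sort(key=lambda b:b[0]);print([round(b[0],3) for b in best[:6]])
    for e,p0 in best[:6]:
        r=least_squares(res,p0,max_nfev=300);print(e,np.sqrt((r.fun**2).mean()),abs(r.fun).max())
        if abs(r.fun).max()<5e-3:
            np.save("prm.npy",r.x);break
    # link origins at zero
    np.set_printoptions(precision=3,suppress=True);print(r.x.reshape(8,6))
E
python3 fit.py
```

```text
[np.float64(0.067), np.float64(0.19), np.float64(0.209), np.float64(0.217), np.float64(0.218), np.float64(0.232)]
0.06712870681710907 2.3056539897234046e-11 8.729073019964062e-11
[[ 3.091  0.56  -0.    -0.    -0.     0.004]
 [ 1.47   0.554 -0.003  0.002 -0.004 -0.279]
 [-1.553 -0.279  0.29  -0.033  0.087 -0.033]
 [ 1.556 -0.249  0.238  0.     0.034 -0.648]
 [-1.547  0.291 -0.195 -0.043 -0.135 -0.002]
 [ 1.556 -0.227  0.132  0.003  0.051 -0.352]
 [-1.556  0.228 -0.131  0.     0.001  0.05 ]
 [ 0.07   2.252 -2.252 -0.     0.    -0.358]]
```

```bash
cat > kin.py <<'E'
import numpy as np
from scipy.spatial.transform import Rotation as Ro
from scipy.optimize import least_squares
prm=np.load("prm.npy").reshape(8,6)
LO=np.array([-2.85,-.5,-1.23,.21,-1.02,.16,-2.73]);HI=np.array([2.85,2.14,1.37,2.46,4.16,2.05,2.73])
RM=[Ro.from_rotvec(p[:3]).as_matrix() for p in prm]
def frames(q):
    R=np.eye(3);p=np.zeros(3);out=[]
    for i in range(7):
        p=p+R@prm[i,3:];R=R@RM[i];c,s=np.cos(q[i]),np.sin(q[i]);R=R@np.array([[c,-s,0],[s,c,0],[0,0,1]]);out.append((p,R))
    p=p+R@prm[7,3:];R=R@RM[7];return out,p,R
def isect(q):
    # shoulder, elbow, wrist (nearest points of consecutive axes), tcp
    o,p,R=frames(q);pts=[]
    for a,b in((1,2),(3,4),(5,6)):
        pa,za=o[a][0],o[a][1][:,2];pb,zb=o[b][0],o[b][1][:,2]
        t=np.linalg.lstsq(np.column_stack([za,-zb]),pb-pa,rcond=None)[0];pts.append((pa+za*t[0]+pb+zb*t[1])/2)
    return np.array(pts+[p]),R
def ik(pos,quat,n=60,seed=0,m=.02,seeds=()):
    Rt=Ro.from_quat(np.roll(quat,-1)).as_matrix();rng=np.random.default_rng(seed);sol=[]
    def f(q):
        _,p,R=frames(q);return np.r_[p-pos,.3*Ro.from_matrix(Rt.T@R).as_rotvec()]
    for k in range(n):
        q0=seeds[k] if k<len(seeds) else rng.uniform(LO+.05,HI-.05)
        r=least_squares(f,np.clip(q0,LO+m+1e-6,HI-m-1e-6),bounds=(LO+m,HI-m),max_nfev=60,xtol=1e-12,ftol=1e-14)
        if np.abs(r.fun).max()<1e-5: sol.append(r.x)
    return sol
E
python3 - <<'E'
from h import *; from kin import *
np.set_printoptions(precision=3,suppress=True)
q0=np.array(arm.read_joint_positions());p,R=isect(q0);print(p)
for n in("scene","top"):
    P=cloud(vision.capture(n)).reshape(-1,3)
    m=(P[:,2]>.05)&(P[:,0]<.55)
    for a,b,nm in((3,2,"tcp->wrist"),(2,1,"wrist->elbow"),(1,0,'elbow->sh')):
        d=p[b]-p[a];L=np.linalg.norm(d);d/=L;s=(P-p[a])@d;r=np.linalg.norm(P-p[a]-s[:,None]*d,axis=1)
        for lo in np.arange(-.02,L+.1,.04):
            k=m&(s>lo)&(s<lo+.04)&(r<.16)
            if k.sum()>5: print(n,nm,round(lo,2),int(k.sum()),np.percentile(r[k],[50,90,99]))
E
```

```text
[[-0.023 -0.016  0.284]
 [ 0.074 -0.224  0.79 ]
 [ 0.29  -0.609  0.57 ]
 [ 0.29  -0.609  0.213]]
scene tcp->wrist -0.02 44 [0.052 0.057 0.059]
scene tcp->wrist 0.02 82 [0.054 0.059 0.061]
scene tcp->wrist 0.06 77 [0.058 0.08  0.084]
scene tcp->wrist 0.1 763 [0.061 0.085 0.092]
scene tcp->wrist 0.14 186 [0.03  0.043 0.049]
scene tcp->wrist 0.18 274 [0.04  0.048 0.052]
scene tcp->wrist 0.22 375 [0.046 0.049 0.053]
scene tcp->wrist 0.26 390 [0.046 0.049 0.057]
scene tcp->wrist 0.3 380 [0.059 0.07  0.085]
scene tcp->wrist 0.34 785 [0.068 0.098 0.128]
scene tcp->wrist 0.38 655 [0.062 0.102 0.131]
scene wrist->elbow -0.02 753 [0.067 0.09  0.126]
scene wrist->elbow 0.02 462 [0.06  0.07  0.074]
scene wrist->elbow 0.06 256 [0.056 0.064 0.069]
scene wrist->elbow 0.1 77 [0.052 0.055 0.059]
scene elbow->sh 0.22 53 [0.076 0.083 0.087]
scene elbow->sh 0.26 313 [0.079 0.089 0.093]
scene elbow->sh 0.3 420 [0.078 0.083 0.087]
scene elbow->sh 0.34 470 [0.08  0.085 0.088]
scene elbow->sh 0.38 471 [0.081 0.087 0.09 ]
scene elbow->sh 0.42 434 [0.082 0.088 0.092]
scene elbow->sh 0.46 595 [0.087 0.114 0.12
[... 1248 characters left out ...]
 0.128 0.144]
top wrist->elbow 0.46 176 [0.106 0.127 0.149]
top elbow->sh -0.02 1307 [0.119 0.151 0.159]
top elbow->sh 0.02 428 [0.11  0.142 0.157]
top elbow->sh 0.06 301 [0.103 0.109 0.112]
top elbow->sh 0.1 75 [0.098 0.102 0.104]
top elbow->sh 0.22 21 [0.081 0.081 0.081]
top elbow->sh 0.26 214 [0.082 0.088 0.089]
top elbow->sh 0.3 73 [0.08  0.081 0.082]
top elbow->sh 0.34 164 [0.081 0.084 0.086]
top elbow->sh 0.38 168 [0.081 0.085 0.086]
top elbow->sh 0.42 141 [0.079 0.085 0.087]
top elbow->sh 0.46 766 [0.098 0.111 0.117]
top elbow->sh 0.5 399 [0.114 0.121 0.127]
top elbow->sh 0.54 223 [0.115 0.126 0.134]
top elbow->sh 0.58 263 [0.112 0.127 0.14 ]
top elbow->sh 0.62 233 [0.115 0.136 0.142]
```

```bash
cat > lids.py <<'E'
from h import *
import sys
CELL=dict(C=(.046,-.038),A=(.046,.038),B=(-.031,.038),D=(-.031,-.038))
def lids_now():
    c=vision.capture("top");P=cloud(c);z=P[...,2];b=(P[...,0]>.35)&(P[...,0]<.7)&(P[...,1]<-.15)&(P[...,1]>-.52)
    im=c["img"].astype(int)
    o=[o for o in comps(b&(z>.106)&(z<.122)&(np.ptp(im,axis=2)<40),P,100) if abs(o["wh"][0]-66)<6 and abs(o["wh"][1]-66)<6]
    return o
def tcell(k,): 
    c,s=np.cos(TY),np.sin(TY);return TRAY+np.array([[c,-s],[s,c]])@CELL[k]
if __name__=="__main__":
    k=sys.argv[1]
    os=lids_now();[show(o) for o in os]
    o=min(os,key=lambda o:np.hypot(*(o["c"]-T[k][:2])));c=o["c"];a=(o["a"]+45)%90-45
    print("move from start",np.hypot(*(c-T[k][:2])),a)
    cur=np.array(arm.read_joint_positions());best=None
    for t in range(4):
        j=arm.solve_ik([*c,.2],down(np.deg2rad(a+90*t)));j2=arm.solve_ik([*tcell(k),.2],down(TY+np.pi/2*t))
        if j is not None and j2 is not None:
            s=max(abs(np.array(j)-cur))+max(abs(np.array(j2)-j))
            if best is None or s<best[0]: best=(s,t)
    t=best[1];w=down(np.deg2rad(a+90*t));wp=down(TY+np.pi/2*t)
    t0=arm.read_t()
    arm.command_gripper(.045,20)
    arm.move_pose([*c,.2],w)
    if arm.servo_line([*c,.126],.12,contact_N=8): print("contact!",arm.read_eef_pos()); sys.exit()
    arm.command_gripper(0.0,20);print("grip",arm.read_grip_width())
    arm.servo_line([*c,.205],.12);print("w",arm.read_grip_width())
    arm.move_pose([*tcell(k),.2],wp)
    arm.servo_line([*tcell(k),.06],.12);hit=arm.servo_line([*tcell(k),.0285],.06,contact_N=6);print("hit",hit,arm.read_eef_pos(),arm.read_grip_width())
    arm.command_gripper(.042)
    arm.servo_line([*tcell(k),.12],.15)
    print("t",arm.read_t()-t0,arm.read_t())
E
python3 - <<'E'
from lids import *
for k in T: print(k,tcell(k),[arm.solve_ik([*tcell(k),z],down(TY+np.pi/2*t)) is not None for z in(.03,.2) for t in range(4)])
E
python3 lids.py C
```

```text
A [0.51152319 0.00131338] [True, True, True, True, True, True, True, True]
B [ 0.43467513 -0.00352149] [True, True, True, True, True, True, False, True]
C [ 0.51629527 -0.07453665] [True, True, True, True, True, True, True, True]
D [ 0.43944721 -0.07937152] [True, True, True, True, True, True, False, True]
396 (380, 175) [ 0.61   -0.2181] [67. 66.] 77.5 0.1142
393 (418, 178) [ 0.5978 -0.3351] [67. 67.] 83.6 0.1145
417 (450, 221) [ 0.4615 -0.4226] [67. 67.] 84.7 0.1145
424 (394, 232) [ 0.4314 -0.2489] [66. 67.] 15.2 0.1143
move from start 0.0016793280660497162 -5.2568206787109375
grip 0.02149135578805055
w 0.021168873581178815
hit True [ 0.51555105 -0.0745574   0.02837582] 0.02171704336294688
t 8.4 8.75
```

```bash
for k in D A B; do python3 lids.py $k; done
python3 - <<'E'
from h import *
for n in("scene","top"):
    c=vision.capture(n); cv2.imwrite(f"pics/{n}1.png",c["img"][:,:,::-1])
E
```

```text
393 (418, 178) [ 0.598  -0.3346] [67. 67.] 81.8 0.1143
move from start 0.18758003639956614 -8.240684509277344
grip 0.021418914937699728
w 0.02133595405239064
hit True [ 0.43882412 -0.07930397  0.02818363] 0.021584288863780027
t 7.741699999999998 16.5417
383 (380, 175) [ 0.6098 -0.218 ] [67. 68.] 78.0 0.1142
move from start 0.0007831496432171749 -11.978759765625
grip 0.02164138708434068
w 0.021583466672923653
hit True [0.51073491 0.00122418 0.02835656] 0.021572866470663202
t 7.3583 23.95
425 (394, 232) [ 0.4314 -0.2488] [66. 67.] 15.2 0.1141
move from start 0.18619502222833548 15.2050142288208
grip 0.021572579181712858
w 0.021370313418506568
hit True [ 0.43406634 -0.00357516  0.02818401] 0.021149236209010342
t 7.524999999999999 31.525
```

View pics/top1.png

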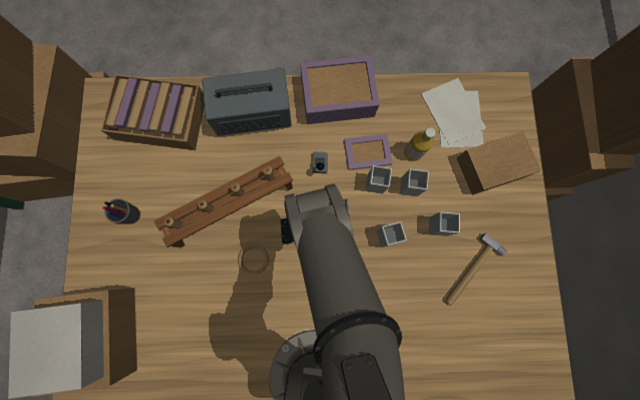

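View pics/scene1.png

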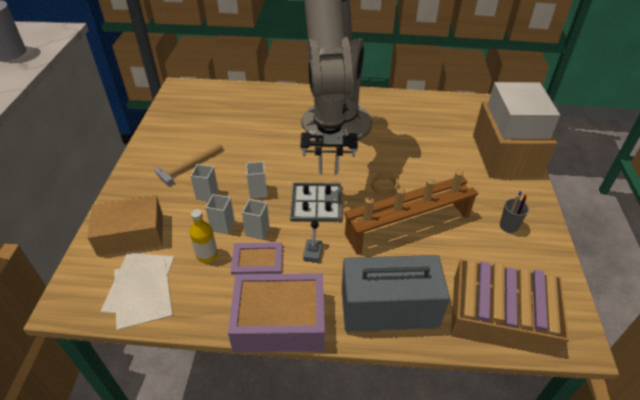

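All four lids are flat in the tray, and the tins are open where they stood. Now I'll plan the tin flips, checking clearance against the measured point cloud.

```bash
cat > plan.py <<'E'
from h import *; from kin import *
import pickle,sys
H=.045; ALPHA=np.arcsin((.11-H)/.36)
def robot_sdf(q,P,op=.075,held=False):
    """min distance robot surface -> points P, by part"""
    p,R=isect(q);sh,el,wr,tc=p;out={}
    def cap(a,b,r):
        d=b-a;t=np.clip((P-a)@d/(d@d),0,1);return np.linalg.norm(P-a-t[:,None]*d,axis=1)-r
    def box(c,h):
        L=(P-tc)@R-np.array(c);e=np.abs(L)-np.array(h);return np.linalg.norm(np.maximum(e,0),axis=1)+np.minimum(e.max(1),0)
    out['fore']=cap(wr,el,.06);out['wrist']=cap(wr,wr,.085)
    y=R[:,1];out['link']=cap(tc-y*.14,wr,.052)
    out['body']=box([0,-.115,0],[.0885,.026,.0375])
    f=op/2+.0065
    out['fing']=np.minimum(box([f,-.04,0],[.0065,.048,.011]),box([-f,-.04,0],[.0065,.048,.011]))
    return out
def obstacles():
    A=[]
    q0=np.array(arm.read_joint_positions())
    for n in("scene","top"):
        P=cloud(vision.capture(n)).reshape(-1,3)
        P=P[(P[:,0]>.1)&(P[:,0]<.8)&(abs(P[:,1])<.68)&(P[:,2]>.008)&(P[:,2]<.4)]
        s=robot_sdf(q0,P,.042);m=np.min(list(s.values()),axis=0)>.04
        P=P[m&(np.hypot(P[:,0],P[:,1])>.25)]
        A.append(P)
    return np.vstack(A)
def tinpts(x,y,yaw,z0,z1):
    g=np.linspace(-.03,.03,7);X=[]
    for z in np.linspace(z0,z1,9):
        for t in g: X+= [(t,-.03,z),(t,.03,z),(-.03,t,z),(.03,t,z)]
    X=np.array(X);c,s=np.cos(yaw),np.sin(yaw);return np.column_stack([x+c*X[:,0]-s*X[:,1],y+s*X[:,0]+c*X[:,1],X[:,2]])
def clear(q,P,op=.075):
    s={k:v.min() for k,v in robot_sdf(q,P,op).items()}
    p,_=isect(q);s['tblw']=p[2][2]-.085;s['elbow']=p[1][2]-.1
    return s
E
cat > p1.py <<'E'
from plan import *
np.set_printoptions(precision=2,suppress=True)
OB=obstacles();np.save("ob.npy",OB);print(len(OB))
def drop(P,c,r=.05): return P[np.hypot(*(P[:,:2]-c).T)>r]
def sols(pos,h,pitch,P,op,n=40):
    out=[]
    for q in ik(pos,horiz(h,1,0,pitch),n,m=.03):
        for dj in(0,np.pi,-np.pi):
            q2=q.copy();q2[6]+=dj
            if LO[6]+.03<q2[6]<HI[6]-.03:
                s=clear(q2,P,op);out.append((min(s.values()),min(s,key=s.get),-1 if dj else 1,q2))
    return sorted(out,key=lambda o:-o[0])
gone=[]
for k in "CDBA":
    x,y,a=T[k];P=drop(OB,(x,y))
    for g in gone:P=drop(P,T[g][:2])
    for off in(-180,-90,0,90):
        h=np.deg2rad(a+off);r=sols([x,y,H],h,-ALPHA,P,.075,30)
        print(k,round(a+off),len(r),[(round(o[0],3),o[1],o[2],o[3]) for o in r[:2]],flush=True)
    gone.append(k)
E
cat > p2.py <<'E'
from p1 import *
E
sed -i 's/^gone=\[\]/if __name__!="__main__": T0=T;T={}\ngone=[]/; s/for k in "CDBA":/for k in ("CDBA" if T else ""):/' p1.py
time python3 p1.py
```

```text
0
C -185 0 []plan.py:8: RuntimeWarning: invalid value encountered in divide
  d=b-a;t=np.clip((P-a)@d/(d@d),0,1);return np.linalg.norm(P-a-t[:,None]*d,axis=1)-r
Traceback (most recent call last):
  File "p1.py", line 19, in <module>
    h=np.deg2rad(a+off);r=sols([x,y,H],h,-ALPHA,P,.075,30)
                          ~~~~^^^^^^^^^^^^^^^^^^^^^^^^^^^^
  File "p1.py", line 11, in sols
    s=clear(q2,P,op);out.append((min(s.values()),min(s,key=s.get),-1 if dj else 1,q2))
  File "plan.py", line 33, in clear
    s={k:v.min() for k,v in robot_sdf(q,P,op).items()}
         ~~~~~^^
ValueError: zero-size array to reduction operation minimum which has no identity

real	0m22.898s
user	0m17.162s
sys	0m0.177s
```

```bash
sed -i 's|(d@d),0,1)|(d@d+1e-12),0,1)|' plan.py; sed -i 's/for off in(-180,-90,0,90)/for off in(-90,0,90)/' p1.py; export OMP_NUM_THREADS=1; time timeout 570 python3 p1.py
```

```text
42664
C -95 20 [(np.float64(-0.046), 'link', -1, array([-0.53,  1.18,  0.65,  2.13,  1.19,  0.8 , -1.42])), (np.float64(-0.046), 'link', 1, array([-0.53,  1.18,  0.65,  2.13,  1.19,  0.8 ,  1.72]))]
C -5 12 [(np.float64(0.008), 'body', -1, array([ 0.7 ,  1.11,  0.48,  2.31,  4.02,  1.86, -1.68])), (np.float64(0.008), 'body', 1, array([0.7 , 1.11, 0.48, 2.31, 4.02, 1.86, 1.46]))]
C 85 9 [(np.float64(-0.01), 'link', -1, array([ 1.35,  1.39, -0.79,  1.05, -0.22,  1.86, -2.51])), (np.float64(-0.01), 'link', 1, array([ 1.35,  1.39, -0.79,  1.05, -0.22,  1.86,  0.64]))]
D -75 16 [(np.float64(-0.002), 'link', -1, array([-1.22,  1.47,  0.82,  2.43,  1.07,  0.37, -1.61])), (np.float64(-0.002), 'link', 1, array([-1.22,  1.47,  0.82,  2.43,  1.07,  0.37,  1.53]))]
D 15 8 [(np.float64(0.015), 'link', -1, array([ 2.2 ,  1.52, -1.13,  2.34, -0.8 ,  0.19, -2.04])), (np.float64(0.015), 'link', 1, array([ 2.2 ,  1.52, -1.13,  2.34, -0.8 ,  0.19,  1.1 ]))]
D 105 8 [(np.float64(-0.031), 'wrist', 1, array([ 0.72,  1.14,  0.07,  1.4 , -0.6 ,  1.93,  1.29])), (np.float64(-0.031), 'wrist', -1, array([ 0.72
[... 353 characters left out ...]
11), 'link', 1, array([0.1 , 1.24, 0.66, 2.36, 3.46, 1.92, 1.09]))]
B 84 8 [(np.float64(-0.051), 'link', -1, array([ 0.95,  1.27, -0.28,  1.07, -0.72,  1.82, -2.3 ])), (np.float64(-0.051), 'link', 1, array([ 0.95,  1.27, -0.28,  1.07, -0.72,  1.82,  0.84]))]
A -102 14 [(np.float64(-0.069), 'wrist', 1, array([-0.79,  1.29,  0.78,  1.67,  0.48,  1.14,  2.35])), (np.float64(-0.069), 'wrist', -1, array([-0.79,  1.29,  0.78,  1.67,  0.48,  1.14, -0.79]))]
A -12 0 []
A 78 5 [(np.float64(-0.047), 'wrist', 1, array([ 1.24,  1.33, -0.88,  1.39, -0.36,  1.35,  0.58])), (np.float64(-0.047), 'wrist', -1, array([ 1.24,  1.33, -0.88,  1.39, -0.36,  1.35, -2.56]))]
real	2m1.126s
user	1m44.871s
sys	0m0.364s
```

```bash
cat > p2.py <<'E'
from p1 import *
OB=np.load("ob.npy")
# synthetic taken pegs depends on order sign
import itertools
def run(i):
    out=[]
    for d in (-90,-45,-40,-35,-30,-25,25,30,35,40,45,90):
        if abs(d)==90 and not((i==0 and d<0)or(i==3 and d>0)): continue
        filled=[j for j in range(4) if (j<i if d>0 else j>i)]
        P=drop(OB,PEG[i],.045)
        for j in filled: P=np.vstack([P,tinpts(*PEG[j],RY+np.deg2rad(d),.11,.22)])
        h=RY+np.deg2rad(d)
        r=sols([*PEG[i],.22-H],h,ALPHA,P,.075,25)
        out.append((i,d,len(r),[(round(float(o[0]),3),o[1],o[3]) for o in r[:3:2]]))
    return out
if __name__=="__main__":
    from multiprocessing import Pool
    with Pool(4) as p:
        for o in p.imap(run,range(4)):
            for l in o: print(*l,flush=True)
E
nproc; time timeout 570 python3 p2.py | grep -v "^[0-9]*$"
```

```text
4
0 -90 4 [(-0.059, 'fore', array([-1.4 ,  1.16,  0.26,  1.43,  0.86,  1.99,  2.16])), (-0.059, 'fore', array([-1.45,  1.17,  0.34,  1.43,  0.82,  1.94,  2.2 ]))]
0 -45 16 [(-0.041, 'wrist', array([-2.25,  1.6 ,  1.1 ,  2.08,  0.63,  0.71,  2.19])), (-0.041, 'wrist', array([-1.17,  0.98, -0.31,  2.02,  1.56,  2.02,  1.73]))]
0 -40 10 [(-0.013, 'wrist', array([-1.31,  0.96, -0.14,  2.09,  1.55,  1.87,  1.66])), (-0.013, 'wrist', array([-1.21,  0.97, -0.27,  2.09,  1.61,  1.97,  1.68]))]
0 -35 10 [(0.015, 'wrist', array([-2.22,  1.45,  0.94,  2.2 ,  1.13,  0.76,  1.68])), (0.015, 'wrist', array([-1.15,  0.98, -0.33,  2.15,  1.7 ,  2.02,  1.65]))]
0 -30 10 [(0.014, 'fing', array([-1.37,  0.95, -0.07,  2.22,  1.68,  1.81, -1.6 ])), (0.014, 'fing', array([-2.01,  1.19,  0.65,  2.26,  1.45,  1.13, -1.68]))]
0 -25 8 [(0.014, 'fing', array([-1.36,  0.96, -0.08,  2.28,  1.76,  1.83, -1.65])), (0.014, 'fing', array([-1.16,  0.97, -0.29,  2.27,  1.85,  2.  , -1.58]))]
0 25 0 []
0 30 0 []
0 35 4 [(0.002, 'body', array([-0.17,  1.01, -0.32,  2.43,  3.92,  1.77, -1.18])), (0.002, 'body', array([-0
[... 2426 characters left out ...]
 -0.16,  2.41,  2.11,  2.  , -1.71])), (-0.001, 'body', array([-1.11,  1.07,  0.3 ,  2.43,  1.95,  1.64, -1.98]))]
3 -35 0 []
3 -30 0 []
3 -25 0 []
3 25 0 []
3 30 0 []
3 35 0 []
3 40 10 [(-0.051, 'wrist', array([ 1.19,  1.49, -1.19,  2.  , -0.88,  0.66,  1.01])), (-0.051, 'wrist', array([ 1.19,  1.49, -1.18,  2.  , -0.89,  0.67,  1.02]))]
3 45 4 [(-0.032, 'fore', array([ 1.1 ,  1.38, -1.08,  1.94, -0.93,  0.84,  1.01])), (-0.041, 'fore', array([ 1.16,  1.49, -1.19,  1.94, -0.74,  0.74,  0.86]))]
3 90 6 [(0.001, 'link', array([ 0.33,  1.17, -0.3 ,  1.34, -0.98,  1.93,  0.87])), (0.001, 'link', array([ 0.59,  1.3 , -0.77,  1.32, -0.68,  1.73,  0.64]))]
real	1m41.406s
user	5m6.524s
sys	0m0.575s
```

```bash
cat > p3.py <<'E'
from plan import *
import itertools
from multiprocessing import Pool
H=.040;AL=np.arcsin(.06/.36);E=.006;OP=.076
def drop(P,c,r=.05): return P[np.hypot(*(P[:,:2]-c).T)>r]
def follow(q,pos0,pos1,o,n=8,m=.015):
    out=[q]
    for t in np.linspace(0,1,n+1)[1:]:
        s=ik(pos0+(pos1-pos0)*t,o,1,m=m,seeds=[out[-1]])
        if not s or abs(s[0]-out[-1]).max()>.5: return None
        out.append(s[0])
    return out
def heldbox(q,P,tin):  # tin=(center in tool, R tin in tool)
    _,tc,R=frames(q);L=((P-tc)@R-tin[0])@tin[1];e=np.abs(L)-np.array([.03,.03,.055]);return (np.linalg.norm(np.maximum(e,0),axis=1)+np.minimum(e.max(1),0)).min()
def tinframe(s):
    R=Ro.from_quat(np.roll(horiz(0,s,0,-AL),-1)).as_matrix()
    return R.T@np.array([E,0,.055-H]),R.T
def lowest(q,tin):
    _,tc,R=frames(q);c=np.array(list(itertools.product((-.03,.03),(-.03,.03),(-.055,.055))));return (tc+(c@tin[1].T+tin[0])@R.T)[:,2].min()
def pathclear(qa,qb,P,tin=None,n=24):
    m=9;w=''
    for t in np.linspace(0,1,n):
        q=qa+(qb-qa)*t;s=clear(q,P,OP)
        if tin is not None: s['held']=heldbox(q,P,tin);s['heldz']=lowest(q,tin)
        k=min(s,key=s.get)
        if s[k]<m:m,w=s[k],k
    return round(float(m),3),w
def pickpos(x,y,h): return np.array([x-E*np.cos(h),y-E*np.sin(h),H])
def plpos(i,d):
    h=RY+np.deg2rad(d);return np.array([*(PEG[i]-E*np.array([np.cos(h),np.sin(h)])),.22-H]),h
def cand(pos,h,pitch,up,P,n,m=.02):
    """solutions with vertical lift feasible: list (clear, q_low, q_high) for s=1 base"""
    o=horiz(h,1,0,pitch);res=[]
    for q in ik(pos,o,n,m=m):
        f=follow(q,pos,pos+[0,0,up],o)
        if f is None: continue
        c=min(min(clear(a,P,OP).values()) for a in f[::2]);res.append((round(float(c),3),q,f[-1]))
    return sorted(res,key=lambda r:-r[0])
def flip(q,s):
    q=q.copy()
    if s<0: q[6]+= -np.pi if q[6]>0 else np.pi
    return q
E
cat > p4.py <<'E'
from p3 import *
np.set_printoptions(precision=2,suppress=True)
OB=np.load("ob.npy")
def pl(a):
    i,d=a;P=drop(OB,PEG[i],.045)
    for j in range(i+1,4): P=np.vstack([P,tinpts(*PEG[j],RY+np.deg2rad(d),.11,.22)])
    pos,h=plpos(i,d);return a,cand(pos,h,AL,.095,P,20)
def pk(a):
    x,y,hd=a;h=np.deg2rad(hd);P=drop(drop(OB,(x,y)),T['C'][:2])
    if (x,y)!=T['C'][:2]: P=drop(drop(P,T['D'][:2]),T['B'][:2])
    return a,cand(pickpos(x,y,h),h,-AL,.14,P,20)
if __name__=="__main__":
    J=[(3,-48),(3,-44),(3,-40),(2,-42),(2,-38),(2,-34),(1,-34),(1,-28),(1,-22),(0,-32),(0,-25),(0,-18)]
    K=[(*T['C'][:2],-5.2),(*T['B'][:2],-6),(.5,-.42,-3),(.48,-.44,-5),(.5,-.42,5)]
    with Pool(4) as p:
        R=p.map(pl,J,1);R2=p.map(pk,K,1)
    pickle.dump((R,R2),open("plans.pkl","wb"))
    for a,c in R+R2: print(a,len(c),[(x[0],x[1],x[2]) for x in c[:2]])
E
time timeout 575 python3 p4.py
```

```text
(3, -48) 0 []
(3, -44) 0 []
(3, -40) 0 []
(2, -42) 0 []
(2, -38) 0 []
(2, -34) 0 []
(1, -34) 0 []
(1, -28) 0 []
(1, -22) 0 []
(0, -32) 0 []
(0, -25) 0 []
(0, -18) 0 []
(0.461, -0.421, -5.2) 0 []
(0.597, -0.334, -6) 0 []
(0.5, -0.42, -3) 0 []
(0.48, -0.44, -5) 0 []
(0.5, -0.42, 5) 0 []
real	0m38.004s
user	1m53.724s
sys	0m0.338s
```

Run:
```python
from p3 import *
np.set_printoptions(precision=3,suppress=True)
pos,h=plpos(1,-25);o=horiz(h,1,0,AL)
S=ik(pos,o,10,m=.02);print(len(S),S[:1])
for q in S[:3]:
    cur=q
    for z in np.linspace(0,.095,9)[1:]:
        s=ik(pos+[0,0,z],o,1,m=.01,seeds=[cur]);print(z,s); 
        if not s:break
        cur=s[0]
```

```text
2 [array([-1.027,  0.967, -0.245,  2.418,  1.953,  2.014,  1.437])]
0.011875 [array([-0.978,  0.941, -0.298,  2.425,  1.975,  2.04 ,  1.483])]
0.02375 []
0.011875 []
```

```bash
cat > kin2.py <<'E'
from kin import *
def newton(q,pos,Rt,q3,it=25):
    q=q.copy();q[2]=q3;idx=[0,1,3,4,5,6]
    for _ in range(it):
        o,p,R=frames(q);e=np.r_[pos-p,Ro.from_matrix(Rt@R.T).as_rotvec()]
        if np.abs(e).max()<1e-9: return (q+np.pi)%(2*np.pi)-np.pi
        J=np.array([np.r_[np.cross(f[1][:,2],p-f[0]),f[1][:,2]] for f in o]).T[:,idx]
        d=J.T@np.linalg.solve(J@J.T+1e-8*np.eye(6),e);d*=min(1,.4/np.abs(d).max());q[idx]+=d
    return None
def wrapj(q):
    q=q.copy()
    for i in range(7):
        for k in(-2*np.pi,2*np.pi):
            if not LO[i]<=q[i]<=HI[i] and LO[i]<=q[i]+k<=HI[i]: q[i]+=k
    return q
def allik(pos,quat,n3=14,ns=12,m=.01,seed=0):
    """solutions over q3 grid, in limits, j7 folded by pi too not included"""
    Rt=Ro.from_quat(np.roll(quat,-1)).as_matrix();rng=np.random.default_rng(seed);out=[]
    for q3 in np.linspace(-1.2,1.34,n3):
        found=[]
        for _ in range(ns):
            q=newton(rng.uniform(LO,HI),pos,Rt,q3,40)
            if q is None: continue
            q=wrapj(q)
            q7=[q[6]+k for k in(-np.pi,0,np.pi) if LO[6]+m<q[6]+k<HI[6]-m]
            if not q7: continue
            if (q[:6]<LO[:6]+m).any() or (q[:6]>HI[:6]-m).any(): continue
            if any(abs(q[:6]-f[:6]).max()<.01 for f in found): continue
            found.append(q)
        out+=found
    return out
E
time python3 - <<'E'
from h import *; from p3 import *; from kin2 import *
np.set_printoptions(precision=2,suppress=True)
for i,d in((0,-25),(1,-25),(1,-35),(2,-38),(3,-42)):
  pos,h=plpos(i,d);o=horiz(h,1,0,AL)
  for z in (0,.09):
    S=allik(pos+[0,0,z],o,14,6);print(i,d,z,len(S),*[s for s in S][:3])
E
```

```text
0 -25 0 8 [-1.24  0.94 -0.22  2.29  1.8   1.93  1.54] [-1.42  0.94 -0.03  2.3   1.73  1.78  1.48] [-1.6   0.96  0.17  2.31  1.68  1.61  1.44]
0 -25 0.09 10 [-1.08  0.74 -0.42  2.33  1.86  1.98  1.76] [-1.25  0.72 -0.22  2.34  1.8   1.86  1.7 ] [-1.42  0.71 -0.03  2.35  1.76  1.74  1.65]
1 -25 0 4 [-1.05  0.97 -0.22  2.42  1.94  2.    1.43] [-1.24  0.97 -0.03  2.43  1.88  1.84  1.33] [-1.43  1.    0.17  2.44  1.82  1.68  1.25]
1 -25 0.09 0
1 -35 0 7 [-1.1   0.94 -0.22  2.31  1.75  1.93  1.51] [-1.28  0.94 -0.03  2.32  1.69  1.78  1.46] [-1.46  0.97  0.17  2.33  1.64  1.61  1.42]
1 -35 0.09 10 [-0.94  0.74 -0.42  2.35  1.81  1.99  1.73] [-1.11  0.72 -0.22  2.36  1.76  1.87  1.67] [-1.28  0.71 -0.03  2.37  1.72  1.75  1.63]
2 -38 0 8 [-0.89  0.95 -0.22  2.38  1.89  1.97  1.46] [-1.07  0.95 -0.03  2.39  1.83  1.82  1.38] [-1.26  0.98  0.17  2.4   1.78  1.65  1.31]
2 -38 0.09 3 [-0.72  0.74 -0.42  2.43  1.96  1.99  1.69] [-0.9   0.71 -0.22  2.44  1.9   1.87  1.62] [-1.08  0.71 -0.03  2.45  1.86  1.76  1.56]
3 -42 0 6 [-0.65  0.96 -0.22  2.4   2.07  2.    1.47] [-0.84  0.96 -0.03  2.41  1.99  1.86  1.37] [-1.02  0.99  0.17  2.42  1.93  1.71  1.27]
3 -42 0.09 0
real	0m18.815s
user	0m19.246s
sys	0m0.110s
```

```bash
cat >> p3.py <<'E'
from kin2 import *
def inl(q,m): return (q[:6]>LO[:6]+m).all() and (q[:6]<HI[:6]-m).all()
def cand(pos,h,pitch,up,P,m=.008,n3=14,ns=5):
    o=horiz(h,1,0,pitch);Rt=Ro.from_quat(np.roll(o,-1)).as_matrix();res=[]
    for q in allik(pos,o,n3,ns,m):
        f=[q];ok=1
        for t in np.linspace(0,1,7)[1:]:
            n=newton(f[-1],pos+np.array([0,0,up*t]),Rt,q[2])
            if n is None or abs((n:=wrapj(n))[:6]-f[-1][:6]).max()>.4 or not inl(n,m): ok=0;break
            f.append(n)
        if not ok: continue
        if f[-1][6]*f[0][6]<0 and abs(f[-1][6]-f[0][6])>2: f[-1][6]-=np.sign(f[-1][6])*np.pi
        S=[clear(a,P,OP) for a in f[::2]];c=min(S,key=lambda s:min(s.values()));k=min(c,key=c.get)
        res.append((round(float(c[k]),3),k,q,f[-1]))
    return sorted(res,key=lambda r:-r[0])
E
python3 - <<'E'
s=open('p4.py').read()
s=s.replace("cand(pos,h,AL,.095,P,20)","cand(pos,h,AL,.085,P)").replace("cand(pickpos(x,y,h),h,-AL,.14,P,20)","cand(pickpos(x,y,h),h,-AL,.12,P)")
s=s.replace("J=[(3,-48),(3,-44),(3,-40),(2,-42),(2,-38),(2,-34),(1,-34),(1,-28),(1,-22),(0,-32),(0,-25),(0,-18)]","J=[(3,-47),(3,-45),(3,-43),(2,-42),(2,-39),(1,-37),(1,-33),(0,-32),(0,-25)]")
s=s.replace("[(x[0],x[1],x[2]) for x in c[:2]]","*[(x) for x in c[:2]]")
open('p4.py','w').write(s)
E
time timeout 575 python3 p4.py
```

```text
(3, -47) 6 (-0.002, 'body', array([-0.69,  0.95, -0.22,  2.35,  1.95,  1.96,  1.5 ]), array([-0.7 ,  0.73, -0.22,  2.41,  1.96,  1.87,  1.65])) (-0.002, 'body', array([-0.87,  0.95, -0.03,  2.36,  1.88,  1.81,  1.42]), array([-0.87,  0.72, -0.03,  2.42,  1.91,  1.76,  1.58]))
(3, -45) 3 (0.001, 'body', array([-0.67,  0.95, -0.22,  2.37,  2.  ,  1.98,  1.49]), array([-0.68,  0.72, -0.22,  2.43,  2.  ,  1.87,  1.63])) (0.001, 'body', array([-0.86,  0.95, -0.03,  2.38,  1.92,  1.83,  1.39]), array([-0.86,  0.72, -0.03,  2.44,  1.95,  1.76,  1.56]))
(3, -43) 1 (0.004, 'body', array([-0.66,  0.96, -0.22,  2.39,  2.04,  1.99,  1.48]), array([-0.67,  0.73, -0.22,  2.45,  2.04,  1.88,  1.62]))
(2, -42) 8 (0.005, 'body', array([-0.91,  0.95, -0.22,  2.34,  1.82,  1.95,  1.49]), array([-0.92,  0.73, -0.22,  2.39,  1.82,  1.87,  1.65])) (0.005, 'body', array([-1.09,  0.94, -0.03,  2.35,  1.75,  1.79,  1.43]), array([-1.09,  0.72, -0.03,  2.4 ,  1.78,  1.75,  1.59]))
(2, -39) 3 (0.008, 'body', array([-0.89,  0.95, -0.22,  2.37,  1.87,  1.96,  1.47]), array([-0.9 ,  0.72, -0.22,  2.43,  1.88,  1.
[... 1548 characters left out ...]
 'link', array([ 1.67,  1.39, -1.  ,  2.28,  3.73,  0.77,  2.52]), array([ 1.59,  0.97, -1.  ,  2.36,  3.67,  0.83,  2.18]))
(0.5, -0.42, -3) 2 (0.006, 'wrist', array([0.75, 1.07, 0.36, 2.26, 4.04, 1.74, 1.49]), array([0.77, 0.76, 0.36, 2.33, 4.14, 1.56, 1.36])) (0.006, 'wrist', array([0.58, 1.17, 0.56, 2.27, 3.95, 1.92, 1.37]), array([0.61, 0.83, 0.56, 2.34, 4.1 , 1.7 , 1.29]))
(0.48, -0.44, -5) 2 (-0.001, 'body', array([0.8 , 1.07, 0.36, 2.26, 4.06, 1.74, 1.49]), array([0.82, 0.76, 0.36, 2.33, 4.15, 1.56, 1.36])) (-0.001, 'body', array([0.63, 1.17, 0.56, 2.26, 3.96, 1.92, 1.38]), array([0.66, 0.83, 0.56, 2.34, 4.11, 1.7 , 1.3 ]))
(0.5, -0.42, 5) 0
real	0m11.707s
user	0m34.145s
sys	0m1.533s
```

```bash
cat > p5.py <<'E'
from p4 import *
def st(a):
    x,y,hd=a;h=np.deg2rad(hd);P=drop(drop(OB,(x,y),.045),T['C'][:2])
    return a,cand(pickpos(x,y,h),h,-AL,.12,P,m=.02,n3=10,ns=4)
if __name__=="__main__":
    G=[(x,y,hd) for x in(.48,.51,.54) for y in(-.47,-.44,-.41) for hd in(-20,-12,-4,2)]
    with Pool(4) as p: R=p.map(st,G,1)
    R=[r for r in R if r[1]];R.sort(key=lambda r:-r[1][0][0])
    for a,c in R[:9]: print(a,len(c),*c[:1])
E
time timeout 575 python3 p5.py
```

```text
(0.54, -0.44, -20) 7 (0.009, 'body', array([ 1.95,  1.64, -1.2 ,  2.28,  3.45,  0.72,  2.98]), array([ 1.85,  1.16, -1.2 ,  2.36,  3.4 ,  0.81,  2.54]))
(0.48, -0.41, -4) 1 (0.008, 'wrist', array([0.65, 1.14, 0.49, 2.31, 3.99, 1.9 , 1.45]), array([0.69, 0.8 , 0.49, 2.38, 4.12, 1.67, 1.35]))
(0.48, -0.41, -12) 4 (0.007, 'wrist', array([ 2.17,  1.66, -1.2 ,  2.32,  3.52,  0.4 ,  3.02]), array([ 2.05,  1.16, -1.2 ,  2.4 ,  3.73,  0.58,  2.35]))
(0.51, -0.44, -12) 7 (0.007, 'wrist', array([ 2.09,  1.62, -1.2 ,  2.24,  3.59,  0.41,  2.88]), array([ 2.  ,  1.16, -1.2 ,  2.32,  3.72,  0.55,  2.33]))
(0.54, -0.44, -12) 8 (0.007, 'wrist', array([ 2.01,  1.6 , -1.2 ,  2.22,  3.57,  0.46,  2.86]), array([ 1.93,  1.17, -1.2 ,  2.29,  3.65,  0.57,  2.38]))
(0.54, -0.41, -12) 7 (0.007, 'wrist', array([ 2.  ,  1.63, -1.2 ,  2.27,  3.52,  0.52,  2.95]), array([ 1.9 ,  1.16, -1.2 ,  2.34,  3.58,  0.64,  2.44]))
(0.48, -0.44, -20) 2 (0.006, 'wrist', array([ 2.13,  1.68, -1.2 ,  2.34,  3.45,  0.6 ,  3.06]), array([ 2.  ,  1.16, -1.2 ,  2.42,  3.51,  0.74,  2.5 ]))
(0.48, -0.44, -12) 7 (0.006, 'body', array([ 2.17,  1.63, -1.2 ,  2.26,  3.61,  0.35,  2.89]), array([ 2.07,  1.16, -1.2 ,  2.34,  3.81,  0.52,  2.27]))
(0.51, -0.41, -4) 4 (0.006, 'wrist', array([ 2.11,  1.6 , -1.2 ,  2.21,  3.84,  0.24,  2.65]), array([ 2.03,  1.17, -1.2 ,  2.28,  4.05,  0.42,  2.06]))
real	0m15.829s
user	0m52.220s
sys	0m2.833s
```

```bash
cat > p6.py <<'E'
from p4 import *
ST=(.52,-.43,-12.)
DD={3:-44,2:-40,1:-34,0:-27}
def norm7(q):
    q=q.copy()
    while q[6]>HI[6]-.02:q[6]-=np.pi
    while q[6]<LO[6]+.02:q[6]+=np.pi
    return q
# determine s of a solution from actual rotation: tool z up => s=1
def sgn(q): return 1 if frames(q)[2][2,2]>0 else -1
def var(q):
    out=[]
    for k in(-2,-1,0,1,2):
        a=q.copy();a[6]+=k*np.pi
        if LO[6]+.02<a[6]<HI[6]-.02: out.append(a)
    return out
def pairs(lo,hi):
    r=[]
    for a in var(lo):
        for b in var(hi):
            if abs(a[6]-b[6])<1.2 and sgn(a)==sgn(b): r.append((a,b))
    return r
def job(i):
    h=np.deg2rad(ST[2]);P=drop(drop(OB,ST[:2],.045),T['C'][:2])
    pkc=cand(pickpos(*ST[:2],h),h,-AL,.12,P,m=.01,n3=14,ns=4)
    PP=drop(OB,PEG[i],.045)
    for j in range(i+1,4): PP=np.vstack([PP,tinpts(*PEG[j],RY+np.deg2rad(DD[j]),.11,.22)])
    pos,hh=plpos(i,DD[i])
    if i==3: pos[:2]+=.005*np.array([np.sin(RY),-np.cos(RY)])
    plc=cand(pos,hh,AL,.085,PP,m=.01)
    P2=drop(OB,T['C'][:2])
    for j in range(i+1,4): P2=np.vstack([P2,tinpts(*PEG[j],RY+np.deg2rad(DD[j]),.11,.22)])
    P2=P2[::4];res=[]
    for c in pkc:
        for a,b in pairs(c[2],c[3]):
            for e in plc:
                for f,g in pairs(e[2],e[3]):
                    if sgn(f)==sgn(a): continue
                    dq=np.abs(g-b).max()
                    if dq>3.6: continue
                    m=pathclear(b,g,P2,tinframe(sgn(a)),12)
                    res.append((m,round(float(dq),2),c[:2],e[:2],a,b,f,g))
    res.sort(key=lambda r:-min(r[0][0],.03)*100+r[1]);return i,res[:3],len(pkc),len(plc)
if __name__=="__main__":
    with Pool(4) as p: R=p.map(job,[3,2,1,0],1)
    pickle.dump(R,open("trans.pkl","wb"))
    for i,r,a,b in R:
        print("PEG",i,a,b)
        for x in r: print(*x)
E
time timeout 575 python3 p6.py
```

```text
PEG 3 10 1
(0.004, 'body') 2.78 (0.005, 'wrist') (-0.001, 'body') [0.44 1.19 0.56 2.33 3.66 1.92 1.27] [0.49 0.82 0.56 2.4  3.84 1.66 1.27] [-0.65  0.96 -0.22  2.39  2.03  1.99 -1.66] [-0.66  0.73 -0.22  2.44  2.03  1.88 -1.52]
(0.006, 'held') 3.24 (0.005, 'wrist') (-0.001, 'body') [ 0.99  0.99 -0.03  2.3   3.89  1.5  -1.45] [ 0.99  0.69 -0.03  2.38  3.91  1.34 -1.61] [-0.65  0.96 -0.22  2.39  2.03  1.99  1.49] [-0.66  0.73 -0.22  2.44  2.03  1.88  1.62]
(0.002, 'body') 2.88 (0.005, 'wrist') (-0.001, 'body') [0.62 1.08 0.36 2.32 3.77 1.77 1.44] [0.65 0.75 0.36 2.4  3.87 1.54 1.37] [-0.65  0.96 -0.22  2.39  2.03  1.99 -1.66] [-0.66  0.73 -0.22  2.44  2.03  1.88 -1.52]
PEG 2 10 4
(-0.015, 'link') 3.5 (0.005, 'wrist') (0.007, 'body') [ 0.44  1.19  0.56  2.33  3.66  1.92 -1.87] [ 0.49  0.82  0.56  2.4   3.84  1.66 -1.88] [-0.9   0.95 -0.22  2.36  1.85  1.96  1.47] [-0.91  0.73 -0.22  2.41  1.86  1.88  1.63]
(-0.016, 'link') 3.45 (0.005, 'wrist') (0.007, 'body') [ 0.44  1.19  0.56  2.33  3.66  1.92 -1.87] [ 0.49  0.82  0.56  2.4   3.84  1.66 -1.88] [-1.08  0.95 -0.03  2.37  1.79  1.8   1.
[... 930 characters left out ...]
0 10 8
(-0.014, 'link') 2.82 (0.005, 'wrist') (0.019, 'fing') [0.44 1.19 0.56 2.33 3.66 1.92 1.27] [0.49 0.82 0.56 2.4  3.84 1.66 1.27] [-1.78  1.02  0.36  2.29  1.59  1.43 -1.71] [-1.76  0.79  0.36  2.34  1.65  1.48 -1.55]
(-0.015, 'body') 2.78 (0.005, 'wrist') (0.019, 'fing') [0.44 1.19 0.56 2.33 3.66 1.92 1.27] [0.49 0.82 0.56 2.4  3.84 1.66 1.27] [-1.6   0.96  0.17  2.28  1.64  1.61 -1.67] [-1.59  0.75  0.17  2.33  1.68  1.62 -1.51]
(-0.017, 'body') 2.74 (0.005, 'wrist') (0.019, 'fing') [0.44 1.19 0.56 2.33 3.66 1.92 1.27] [0.49 0.82 0.56 2.4  3.84 1.66 1.27] [-1.42  0.93 -0.03  2.27  1.7   1.77 -1.63] [-1.42  0.73 -0.03  2.32  1.72  1.74 -1.48]
real	0m31.112s
user	1m21.616s
sys	0m1.500s
```

```bash
cat > p7.py <<'E'
from p6 import *
def job2(i):
    _,R,_,_=job(i);P2=drop(drop(OB,T['C'][:2]),ST[:2],.045)
    for j in range(i+1,4): P2=np.vstack([P2,tinpts(*PEG[j],RY+np.deg2rad(DD[j]),.11,.22)])
    out=[]
    for r in R:
        a,b,f,g=r[4:]
        b1=b.copy();b1[1]=.35;g1=g.copy();g1[1]=.4
        tf=tinframe(sgn(a))
        out.append((r[1],pathclear(b,b1,P2,tf,12),pathclear(b1,g1,P2,tf,16),pathclear(g1,g,P2,tf,12),a,b,b1,g1,g,f))
    # diagnose place clearance
    f=R[0][6];S=robot_sdf(f,drop(OB,PEG[i],.045),OP);k=R[0][3][1];P=drop(OB,PEG[i],.045);di=S[k];ix=np.argsort(di)[:3]
    return i,out,(k,di[ix],P[ix])
if __name__=="__main__":
    with Pool(4) as p: R=p.map(job2,[3,2,1,0],1)
    pickle.dump(R,open("trans.pkl","wb"))
    for i,o,d in R:
        print("PEG",i,d)
        for x in o: print(*x[:4])
        print(np.array(o[0][4:]))
E
time timeout 575 python3 p7.py
```

```text
PEG 3 ('body', array([0., 0., 0.]), array([[0.56, 0.23, 0.14],
       [0.56, 0.22, 0.13],
       [0.56, 0.22, 0.14]]))
2.78 (0.046, 'body') (0.161, 'wrist') (0.006, 'held')
3.24 (0.046, 'body') (0.155, 'wrist') (0.006, 'held')
2.88 (0.046, 'body') (0.157, 'wrist') (0.006, 'held')
[[ 0.44  1.19  0.56  2.33  3.66  1.92  1.27]
 [ 0.49  0.82  0.56  2.4   3.84  1.66  1.27]
 [ 0.49  0.35  0.56  2.4   3.84  1.66  1.27]
 [-0.66  0.4  -0.22  2.44  2.03  1.88 -1.52]
 [-0.66  0.73 -0.22  2.44  2.03  1.88 -1.52]
 [-0.65  0.96 -0.22  2.39  2.03  1.99 -1.66]]
PEG 2 ('body', array([0.01, 0.01, 0.01]), array([[0.46, 0.34, 0.11],
       [0.46, 0.34, 0.11],
       [0.51, 0.32, 0.13]]))
3.5 (0.046, 'body') (0.123, 'body') (0.007, 'held')
3.45 (0.046, 'body') (0.112, 'body') (0.007, 'held')
2.89 (0.046, 'body') (0.105, 'held') (0.007, 'held')
[[ 0.44  1.19  0.56  2.33  3.66  1.92 -1.87]
 [ 0.49  0.82  0.56  2.4   3.84  1.66 -1.88]
 [ 0.49  0.35  0.56  2.4   3.84  1.66 -1.88]
 [-0.91  0.4  -0.22  2.41  1.86  1.88  1.63]
 [-0.91  0.73 -0.22  2.41  1.86  1.88  1.63]
 [-0.9   0.95 -0.22  2.36  1.85  1.96  1
[... 460 characters left out ...]
75 -1.53]
 [-1.28  0.72 -0.03  2.38  1.73  1.75 -1.53]
 [-1.28  0.94 -0.03  2.33  1.71  1.78 -1.7 ]]
PEG 0 ('fing', array([0.04, 0.05, 0.05]), array([[0.42, 0.44, 0.12],
       [0.42, 0.44, 0.12],
       [0.41, 0.44, 0.11]]))
2.82 (0.046, 'body') (0.097, 'held') (0.008, 'held')
2.78 (0.046, 'body') (0.099, 'wrist') (0.008, 'held')
2.74 (0.046, 'body') (0.098, 'wrist') (0.008, 'held')
[[ 0.44  1.19  0.56  2.33  3.66  1.92  1.27]
 [ 0.49  0.82  0.56  2.4   3.84  1.66  1.27]
 [ 0.49  0.35  0.56  2.4   3.84  1.66  1.27]
 [-1.76  0.4   0.36  2.34  1.65  1.48 -1.55]
 [-1.76  0.79  0.36  2.34  1.65  1.48 -1.55]
 [-1.78  1.02  0.36  2.29  1.59  1.43 -1.71]]
real	0m34.788s
user	1m39.425s
sys	0m5.597s
```

```bash
python3 - <<'E'
s=open('p6.py').read()
s=s.replace("    if i==3: pos[:2]+=.005*np.array([np.sin(RY),-np.cos(RY)])\n","    pos[:2]+=(.009 if i==3 else .004)*np.array([np.cos(hh),np.sin(hh)])\n").replace("AL,.085,PP","AL,.093,PP")
s=s.replace("DD={3:-44,2:-40,1:-34,0:-27}","DD={3:-44.5,2:-41,1:-35,0:-27}")
open('p6.py','w').write(s)
E
time timeout 575 python3 p7.py
```

```text
PEG 3 ('body', array([-0.01, -0.01, -0.  ]), array([[0.56, 0.23, 0.14],
       [0.56, 0.22, 0.14],
       [0.56, 0.22, 0.14]]))
3.27 (0.046, 'body') (0.155, 'wrist') (0.014, 'held')
3.27 (0.046, 'body') (0.156, 'wrist') (0.014, 'held')
3.35 (0.046, 'body') (0.155, 'wrist') (0.014, 'held')
[[ 0.99  0.99 -0.03  2.3   3.89  1.5  -1.45]
 [ 0.99  0.69 -0.03  2.38  3.91  1.34 -1.61]
 [ 0.99  0.35 -0.03  2.38  3.91  1.34 -1.61]
 [-0.66  0.4  -0.22  2.43  2.04  1.86  1.66]
 [-0.66  0.7  -0.22  2.43  2.04  1.86  1.66]
 [-0.64  0.95 -0.22  2.37  2.03  1.98  1.5 ]]
PEG 2 ('body', array([0., 0., 0.]), array([[0.51, 0.31, 0.13],
       [0.51, 0.32, 0.13],
       [0.51, 0.31, 0.13]]))
3.48 (0.046, 'body') (0.113, 'body') (0.015, 'held')
3.43 (0.046, 'body') (0.104, 'held') (0.015, 'held')
3.53 (0.046, 'body') (0.124, 'body') (0.015, 'held')
[[ 0.44  1.19  0.56  2.33  3.66  1.92 -1.87]
 [ 0.49  0.82  0.56  2.4   3.84  1.66 -1.88]
 [ 0.49  0.35  0.56  2.4   3.84  1.66 -1.88]
 [-1.08  0.4  -0.03  2.41  1.81  1.75  1.6 ]
 [-1.08  0.7  -0.03  2.41  1.81  1.75  1.6 ]
 [-1.08  0.94 -0.03  2.35  1.78  1.8
[... 461 characters left out ...]
  0.9  -1.7 ]
 [-2.06  1.14  0.95  2.41  1.59  0.9  -1.7 ]
 [-2.13  1.52  0.95  2.36  1.43  0.66 -1.83]]
PEG 0 ('fing', array([0.04, 0.04, 0.05]), array([[0.42, 0.44, 0.12],
       [0.42, 0.44, 0.12],
       [0.41, 0.44, 0.11]]))
2.8 (0.046, 'body') (0.098, 'held') (0.016, 'held')
2.83 (0.046, 'body') (0.084, 'held') (0.016, 'held')
2.76 (0.046, 'body') (0.1, 'wrist') (0.016, 'held')
[[ 0.44  1.19  0.56  2.33  3.66  1.92  1.27]
 [ 0.49  0.82  0.56  2.4   3.84  1.66  1.27]
 [ 0.49  0.35  0.56  2.4   3.84  1.66  1.27]
 [-1.75  0.4   0.36  2.34  1.66  1.48 -1.53]
 [-1.75  0.77  0.36  2.34  1.66  1.48 -1.53]
 [-1.77  1.02  0.36  2.29  1.6   1.43 -1.71]]
real	0m39.542s
user	1m55.477s
sys	0m5.906s
```

```bash
cat > run.py <<'E'
from p6 import *
TR={i:o for i,o,_ in pickle.load(open("trans.pkl","rb"))}
PICK={3:1,2:0,1:1,0:0}
def tins_now(tag=None):
    c=vision.capture("top");P=cloud(c);z=P[...,2];im=c["img"].astype(int)
    if tag: cv2.imwrite(f"pics/{tag}.png",c["img"][:,:,::-1])
    b=(P[...,0]>.33)&(P[...,0]<.72)&(P[...,1]<-.13)&(P[...,1]>-.56)&(z>.085)&(z<.12)&(np.ptp(im,axis=2)<45)
    return [o for o in comps(b,P,40) if abs(o["wh"][0]-60)<8 and abs(o["wh"][1]-60)<8]
def chk(path,P,tin=None,lim=.012):
    for a,b in zip(path[:-1],path[1:]):
        m=pathclear(np.array(a),np.array(b),P,tin,20);print("path",m)
        if m[0]<lim: raise SystemExit("path blocked")
def relocate(c,a):
    """c,a: tin centre & yaw deg"""
    cur=np.array(arm.read_joint_positions());best=None
    for t in range(4):
        j=arm.solve_ik([*c,.24],down(np.deg2rad(a+90*t)))
        rel=((a-ST[2]+45)%90-45)
        j2=arm.solve_ik([*ST[:2],.24],down(np.deg2rad(a-rel+90*t)))
        if j is None or j2 is None: continue
        s=max(abs(np.array(j)-cur))+max(abs(np.array(j2)-j))
        if best is None or s<best[0]: best=(s,t,rel)
    _,t,rel=best;w=down(np.deg2rad(a+90*t));wp=down(np.deg2rad(a-rel+90*t))
    arm.command_gripper(.078,30)
    arm.move_pose([*c,.24],w)
    if arm.servo_line([*c,.088],.15,contact_N=10): raise SystemExit(f"contact {arm.read_eef_pos()}")
    arm.command_gripper(.02,25);g=arm.read_grip_width();print("grip",g)
    if g<.055: raise SystemExit("no grip")
    arm.servo_line([*c,.24],.2)
    arm.move_pose([*ST[:2],.24],wp)
    arm.servo_line([*ST[:2],.11],.2)
    hit=arm.servo_line([*ST[:2],.087],.06,contact_N=6);print("hit",hit,arm.read_eef_pos())
    arm.command_gripper(.078)
    arm.servo_line([*ST[:2],.26],.2)
def pick(i,OBn):
    a,b,b1,g1,g,f=[np.array(v) for v in TR[i][PICK[i]][4:]]
    s=sgn(a);h=np.deg2rad(ST[2]);o=horiz(h,s,0,-AL)
    cur=np.array(arm.read_joint_positions());P=np.vstack([OBn,tinpts(*ST[:2],h,.01,.11)])
    chk([cur,b1,b],P,lim=.008)
    arm.command_gripper(OP,30)
    arm.set_joints(b1.tolist());arm.set_joints(b.tolist())
    pos=pickpos(*ST[:2],h)
    if arm.servo_line(pos.tolist(),.1,orientation=o,contact_N=10): raise SystemExit(f"contact {arm.read_eef_pos()} {arm.read_contact_force()}")
    arm.command_gripper(.02,35);w=arm.read_grip_width();print("grip",w,arm.read_eef_pos())
    if w<.055: raise SystemExit("no grip")
    arm.servo_line((pos+[0,0,.12]).tolist(),.12,orientation=o)
    print("lifted",arm.read_grip_width(),np.abs(np.array(arm.read_joint_positions())-b).max())
def place(i,OBn):
    a,b,b1,g1,g,f=[np.array(v) for v in TR[i][PICK[i]][4:]]
    s=sgn(a);tf=tinframe(s)
    cur=np.array(arm.read_joint_positions())
    chk([cur,b1,g1,g],OBn,tf,lim=.004)
    arm.set_joints(b1.tolist());arm.set_joints(g1.tolist());arm.set_joints(g.tolist())
    print("pre",arm.read_eef_pos(),arm.read_grip_width())
def lower(i):
    pos,hh=plpos(i,DD[i]);pos[:2]+=(-.003 if i==3 else 0.)*np.array([np.cos(hh),np.sin(hh)])
    s=-sgn(np.array(TR[i][PICK[i]][4]));o=horiz(hh,s,0,AL)
    up=pos+np.array([.009*np.cos(hh),.009*np.sin(hh),.09])
    hit=arm.servo_line((pos+[0,0,.006]).tolist(),.1,orientation=o,contact_N=8);print("low1",hit,arm.read_eef_pos())
    if hit: raise SystemExit(f"early contact {arm.read_contact_force()}")
    hit=arm.servo_line((pos+[0,0,.0005]).tolist(),.03,orientation=o,contact_N=6);print("low2",hit,arm.read_eef_pos(),arm.read_contact_force())
def release(i):
    pos,hh=plpos(i,DD[i]);s=-sgn(np.array(TR[i][PICK[i]][4]));o=horiz(hh,s,0,AL)
    g1=TR[i][PICK[i]][7]
    up=pos+np.array([.009*np.cos(hh),.009*np.sin(hh),.09])
    arm.command_gripper(OP);print("open",arm.read_grip_width())
    arm.servo_line(up.tolist(),.15,orientation=o);arm.set_joints(np.array(g1).tolist());print("t",arm.read_t())
E
cat > go1.py <<'E'
from run import *
os_=tins_now();[show(o) for o in os_]
o=min(os_,key=lambda o:np.hypot(*(o["c"]-T['C'][:2])));a=(o["a"]+45)%90-45
relocate(o["c"],a)
os_=tins_now("st_C");[show(o) for o in os_];print(arm.read_t())
E
python3 go1.py
```

```text
182 (380, 175) [ 0.61 -0.22] [61. 61.] 79.7 0.105
215 (417, 179) [ 0.6  -0.33] [61. 62.] 81.4 0.1043
215 (448, 221) [ 0.46 -0.42] [62. 61.] 83.4 0.1045
160 (393, 232) [ 0.43 -0.25] [60. 62.] 13.6 0.1072
grip 0.059667353255338215
hit True [ 0.52 -0.43  0.09]
190 (380, 175) [ 0.61 -0.22] [61. 62.] 79.1 0.1052
219 (417, 179) [ 0.6  -0.33] [61. 62.] 80.3 0.1034
236 (449, 202) [ 0.52 -0.43] [62. 61.] 78.2 0.1029
160 (393, 232) [ 0.43 -0.25] [60. 61.] 13.7 0.108
40.0167
```

```bash
cat > go2.py <<'E'
from run import *
i=int(sys.argv[1]);left=sys.argv[2] if len(sys.argv)>2 else ''
np.set_printoptions(precision=4,suppress=True)
P=np.load("ob.npy")
for k in T:
    if k not in left: P=drop(P,T[k][:2])
for j in range(i+1,4): P=np.vstack([P,tinpts(*PEG[j],RY+np.deg2rad(DD[j]),.11,.22)])
pick(i,P)
place(i,P)
c=vision.capture("scene");cv2.imwrite(f"pics/pre{i}.png",c["img"][:,:,::-1])
c=vision.capture("top");cv2.imwrite(f"pics/preT{i}.png",c["img"][:,:,::-1])
print(arm.read_t())
E
python3 go2.py 3 ABD
```

```text
path (0.125, 'fing')
path (0.039, 'fing')
grip 0.05978956973627164 [ 0.5113 -0.4282  0.0405]
lifted 0.05962625459921309 0.002308916900079616
path (0.045, 'body')
path (0.16, 'wrist')
path (0.011, 'held')
pre [0.6137 0.1277 0.2708] 0.06034315336493413
52.125
```

View pics/pre3.png

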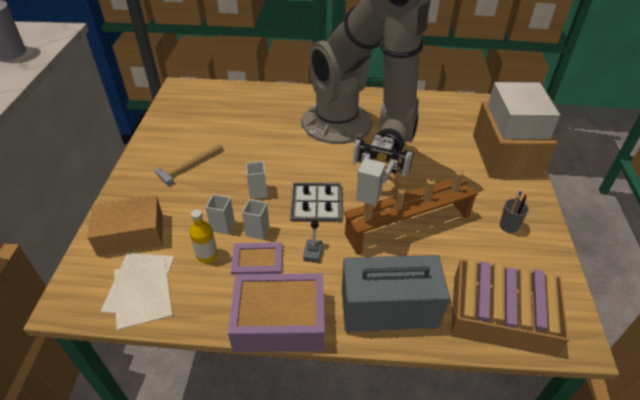

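```bash
python3 -c "
from run import *
print(plpos(3,DD[3]),DD)
c=vision.capture('scene');P=cloud(c);m=(P[...,2]>.27)&(abs(P[...,0]-.617)<.09)&(abs(P[...,1]-.127)<.09)&(np.ptp(c['img'].astype(int),axis=2)<40)
[show(o) for o in comps(m&(P[...,2]<.32),P,20)]"
```

```text
(array([0.61, 0.13, 0.18]), np.float64(-0.2705260340591211)) {3: -43.0, 2: -39, 1: -35, 0: -27}
61 (395, 156) [0.53 0.2 ] [20. 28.] 33.3 0.2799
697 (372, 172) [0.6  0.13] [ 84. 122.] 76.4 0.3081
```

The tin is inverted at (371,182) above the nearest peg at (368,210), held square. I'll lower it now.

```bash
cat > go3.py <<'E'
from run import *
np.set_printoptions(precision=4,suppress=True)
i=int(sys.argv[1]);lower(i);release(i)
c=vision.capture("scene");cv2.imwrite(f"pics/post{i}.png",c["img"][:,:,::-1])
np.set_printoptions(precision=4,suppress=True)
P=cloud(c);m=(P[...,2]>.205)&(P[...,2]<.24)&(P[...,0]>.4)&(P[...,0]<.7)&(P[...,1]>.05)&(P[...,1]<.5)&(np.ptp(c['img'].astype(int),axis=2)<40)
[show(o) for o in comps(m,P,60)]
[show(o) for o in tins_now(f"postT{i}")]
E
python3 go3.py 3
```

```text
low1 False [0.605  0.1303 0.1866]
low2 False [0.605  0.1303 0.1805] [ 1.2965 -0.4273 -2.1613]
open 0.07621946600347076
t 55.4583
389 (369, 190) [0.6131 0.1267] [60. 66.] 74.6 0.2198
190 (380, 175) [ 0.6104 -0.2187] [60. 62.] 79.6 0.1049
218 (417, 179) [ 0.5984 -0.3351] [62. 62.] 81.1 0.104
159 (393, 232) [ 0.4308 -0.2485] [60. 61.] 13.6 0.1073
```

```bash
ls pics
```

```text
post3.png
postT3.png
pre3.png
preT3.png
scene0.png
scene1.png
st_C.png
top0.png
top1.png
```

```bash
python3 - <<'E'
s=open('run.py').read()
s=s.replace("    arm.move_pose([*c,.24],w)\n","    if OBn is not None: chk([cur,arm.solve_ik([*c,.24],w)],OBn,lim=.02)\n    arm.move_pose([*c,.24],w)\n").replace("def relocate(c,a):","def relocate(c,a,OBn=None):")
open('run.py','w').write(s)
E
cat > go1.py <<'E'
from run import *
k=sys.argv[1];i=int(sys.argv[2]);left=sys.argv[3]
P=np.load("ob.npy")
for kk in T:
    if kk not in left: P=drop(P,T[kk][:2])
for j in range(i+1,4): P=np.vstack([P,tinpts(*PEG[j],RY+np.deg2rad(DD[j]),.11,.22)])
os_=tins_now();[show(o) for o in os_]
o=min(os_,key=lambda o:np.hypot(*(o["c"]-T[k][:2])));a=(o["a"]+45)%90-45
print("moved",np.hypot(*(o["c"]-T[k][:2])))
relocate(o["c"],a,P)
os_=tins_now("st_"+k);[show(o) for o in os_];print(arm.read_t())
E
python3 go1.py D 2 ABD && python3 go2.py 2 AB
```

```text
186 (380, 175) [ 0.61 -0.22] [60. 62.] 79.1 0.105
215 (417, 178) [ 0.6  -0.34] [61. 61.] 81.9 0.1039
157 (393, 232) [ 0.43 -0.25] [60. 61.] 13.5 0.1077
moved 0.0005299280114393695
path (0.093, 'fing')
grip 0.05992919292862044
hit True [ 0.52 -0.43  0.09]
186 (380, 176) [ 0.61 -0.22] [60. 61.] 79.8 0.1057
219 (417, 179) [ 0.6  -0.33] [61. 61.] 81.5 0.103
238 (449, 202) [ 0.52 -0.43] [63. 60.] 78.4 0.1026
63.8667
path (0.13, 'fing')
path (0.039, 'fing')
grip 0.059700758186001464 [ 0.5114 -0.4281  0.0405]
lifted 0.05976928010525045 0.0023555558651118247
path (0.049, 'held')
path (0.124, 'body')
path (0.012, 'held')
pre [0.5691 0.2199 0.2707] 0.0598945694231279
76.8417
```

View pics/post3.png

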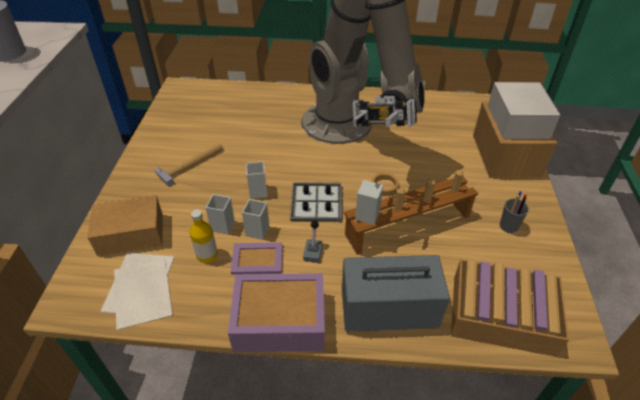

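The first tin sits inverted on its peg at (369,200). The second is held over the next peg.

```bash
python3 go3.py 2 && python3 go1.py B 1 AB
```

```text
low1 False [0.5602 0.2218 0.1866]
low2 False [0.5602 0.2218 0.1805] [-0.3095 -0.3142 -2.3851]
open 0.07595277476217663
t 80.0917
360 (401, 182) [0.5685 0.2185] [60. 66.] 78.3 0.2199
392 (369, 190) [0.6123 0.1279] [59. 68.] 72.7 0.2199
189 (380, 175) [ 0.6105 -0.2187] [61. 62.] 79.7 0.1049
216 (417, 178) [ 0.5978 -0.3348] [61. 61.] 81.1 0.1043
191 (380, 175) [ 0.61 -0.22] [61. 62.] 79.4 0.106
214 (417, 179) [ 0.6  -0.33] [61. 62.] 81.9 0.104
moved 0.0016245289395459576
path (0.058, 'fing')
grip 0.05966632686631227
hit True [ 0.52 -0.43  0.09]
183 (380, 175) [ 0.61 -0.22] [62. 61.] 79.7 0.1053
236 (449, 202) [ 0.52 -0.43] [61. 62.] 77.2 0.104
88.65
```

```bash
python3 go2.py 1 A && python3 go3.py 1 && python3 go1.py A 0 A
```

```text
path (0.12, 'fing')
path (0.039, 'fing')
grip 0.05987720212526535 [ 0.5113 -0.4282  0.0404]
lifted 0.059934000628967955 0.002335323536552858
path (0.085, 'held')
path (0.119, 'held')
path (0.011, 'held')
pre [0.5185 0.3128 0.2706] 0.05965872925155657
100.6083
low1 False [0.5093 0.3142 0.1866]
low2 False [0.5093 0.3142 0.1805] [-0.4167  0.3908 -2.3326]
open 0.07583502813966705
t 103.7833
345 (431, 172) [0.5174 0.3114] [61. 68.] 84.9 0.2202
361 (401, 182) [0.5688 0.2187] [60. 66.] 78.3 0.2201
386 (369, 190) [0.6136 0.1272] [59. 66.] 72.7 0.2197
191 (380, 175) [ 0.6105 -0.2186] [61. 61.] 79.3 0.1047
193 (380, 175) [ 0.61 -0.22] [60. 63.] 79.6 0.1048
moved 0.00039770279651267303
path (0.056, 'body')
grip 0.060090464413103666
hit True [ 0.52 -0.43  0.09]
228 (449, 203) [ 0.52 -0.43] [62. 61.] 77.5 0.1037
112.6417
```

```bash
python3 go2.py 0 && python3 go3.py 0
python3 - <<'E'
from h import *
c=vision.capture("top");cv2.imwrite("pics/fin_top.png",c["img"][:,:,::-1]);P=cloud(c);z=P[...,2];im=c["img"].astype(int)
b=(abs(P[...,0]-TRAY[0])<.09)&(abs(P[...,1]-TRAY[1])<.09)
for m in((z>.013)&(z<.0225)&(im.min(2)>110),(z>.035)&(z<.055)):
    [show(o) for o in comps(m&b,P,15)]
b=(abs(P[...,0]-.68)<.09)&(abs(P[...,1]+.03)<.05)
[show(o) for o in comps((z>.07)&b,P,8)]
print(arm.read_joint_positions())
E
```

```text
path (0.122, 'fing')
path (0.039, 'fing')
grip 0.059868129535166806 [ 0.5113 -0.4282  0.0404]
lifted 0.05979863885306753 0.002341908728306752
path (0.085, 'held')
path (0.1, 'wrist')
path (0.013, 'held')
pre [0.4721 0.4053 0.2706] 0.060116068595006296
125.075
low1 False [0.4629 0.4054 0.1866]
low2 False [0.4628 0.4054 0.1805] [ 0.2061 -0.0053 -1.6281]
open 0.07575347267100803
t 128.2333
353 (460, 164) [0.4702 0.405 ] [63. 69.] 88.0 0.2203
336 (431, 172) [0.5185 0.3117] [60. 70.] 81.0 0.22
363 (400, 182) [0.5683 0.2185] [60. 68.] 78.2 0.2201
389 (369, 190) [0.6127 0.1273] [59. 69.] 75.1 0.2197
308 (333, 210) [ 0.5155 -0.0742] [65. 66.] 3.6 0.0172
315 (311, 213) [0.511  0.0007] [66. 66.] 2.5 0.0171
331 (336, 234) [ 0.4392 -0.0798] [66. 66.] 4.9 0.0175
329 (313, 236) [ 0.4337 -0.0048] [66. 66.] 4.0 0.0172
38 (333, 209) [ 0.5144 -0.0738] [19. 20.] 0.4 0.0443
36 (310, 211) [0.5104 0.0008] [20. 17.] 89.4 0.0447
37 (336, 233) [ 0.4392 -0.0793] [16. 20.] 89.3 0.045
37 (313, 235) [ 0.4344 -0.004 ] [19. 19.] 88.3 0.045
52 (320, 165) [ 0.6487 -0.0316] [23. 22.] 1.3 0.1022
[-1.57961231  0.4030987   0.16732686  2.33121121  1.69825852  1.61644026
 -1.5028091 ]
```

View pics/fin_top.png

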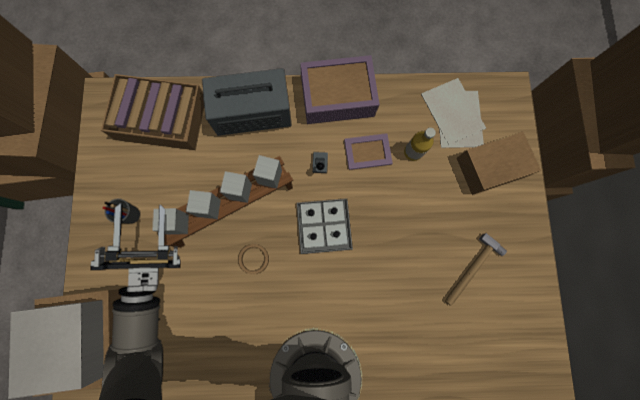

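View pics/post0.png

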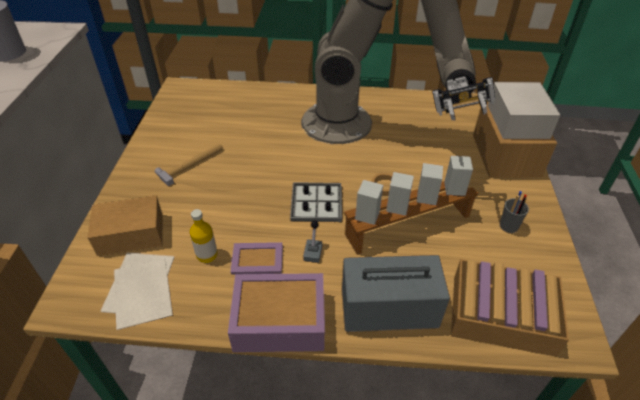

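```bash
cat > sw.py <<'E'
from run import *
np.set_printoptions(precision=4,suppress=True)
P=np.load("ob.npy")
for k in T: P=drop(P,T[k][:2])
for j in range(4): P=np.vstack([P,tinpts(*PEG[j],RY+np.deg2rad(DD[j]),.11,.22)])
y=-.0315;cur=np.array(arm.read_joint_positions())
c=[(abs(np.array(j)-cur).max(),w,j) for w in(np.pi/2,-np.pi/2) if (j:=arm.solve_ik([.598,y,.26],down(w))) is not None]
_,w,j=min(c,key=lambda v:v[0])
chk([cur,j],P,lim=.02)
arm.command_gripper(0.0,10);arm.set_joints(list(j))
if arm.servo_line([.598,y,.083],.15,contact_N=8): raise SystemExit("contact")
hit=arm.servo_line([.722,y-.002,.083],.05,contact_N=9);print("hit",hit,arm.read_eef_pos(),arm.read_contact_force())
arm.servo_line([.60,y,.083],.15);arm.servo_line([.56,y,.30],.2)
b=lambda P:(abs(P[...,0]-.69)<.09)&(abs(P[...,1]+.03)<.05)
for n in("scene","top"):
    c=vision.capture(n);cv2.imwrite(f"pics/sw_{n}.png",c["img"][:,:,::-1]);P=cloud(c)
    [show(o) for o in comps((P[...,2]>.07)&(P[...,2]<.13)&b(P),P,8)]
print(arm.read_t())
E
python3 sw.py
```

```text
path (0.073, 'body')
hit True [ 0.7007 -0.0333  0.0823] [-5.5011  1.0577  7.1733]
63 (309, 243) [ 0.724  -0.0368] [24. 23.] 58.3 0.1001
136.6833
```

View pics/sw_scene.png

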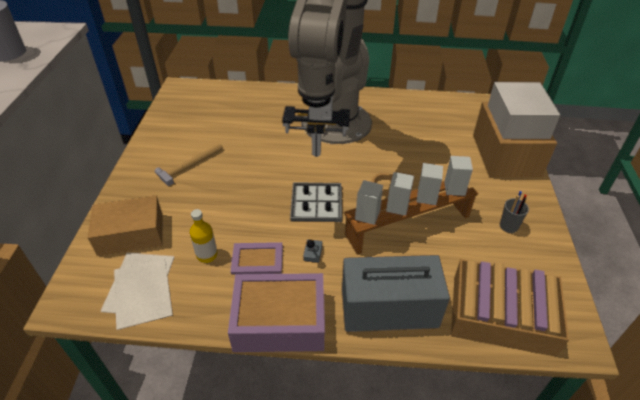

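The lever ball moved from x = 0.649 to 0.724, essentially full travel, and now shows at (309,243). The nearest tin at (369,200) looks slightly different, so I'll check it before handing in.

```bash
cat > fin.py <<'E'
from run import *
np.set_printoptions(precision=4,suppress=True)
for n in("scene","top"):
    c=vision.capture(n);P=cloud(c);im=c["img"].astype(int);g=np.ptp(im,axis=2)<45;z=P[...,2]
    print(n)
    for o in comps((z>.19)&(z<.25)&(P[...,0]>.4)&(P[...,0]<.7)&(P[...,1]>.05)&(P[...,1]<.5)&g,P,60):
        q=P[o["m"]];q=q[q[:,2]>.212];A=np.column_stack([q[:,:2],np.ones(len(q))]);s=np.linalg.lstsq(A,q[:,2],rcond=None)[0];(cx,cy),wh,a=cv2.minAreaRect((q[:,:2]*1000).astype(np.float32))
        print(np.round([cx,cy,*wh,a],1),"z",round(float(np.median(q[:,2])),4),"tilt",np.hypot(*s[:2]).round(3),"peg d",np.min(np.hypot(*(PEG*1000-[cx,cy]).T)).round(1))
im=cv2.imread("pics/sw_scene.png")[140:260,330:490];cv2.imwrite("pics/crop.png",cv2.resize(im,None,fx=4,fy=4))
E
python3 fin.py
```

```text
scene
[472.7 404.6  64.5  61.7   0. ] z 0.2203 tilt 0.03 peg d 1.3
[519.  311.7  59.7  69.   82.3] z 0.2206 tilt 0.032 peg d 1.6
[567.9 218.9  60.1  65.7  79.8] z 0.2203 tilt 0.019 peg d 1.5
[612.8 127.3  58.7  67.6  73.9] z 0.2202 tilt 0.027 peg d 3.7
top
[612.5 126.9  60.5  61.1  73.7] z 0.2201 tilt 0.009 peg d 4.0
[568.6 218.4  61.1  61.3  78.8] z 0.22 tilt 0.006 peg d 1.6
[517.5 311.1  60.9  59.9  82.7] z 0.2199 tilt 0.008 peg d 2.1
[471.2 403.6  60.4  61.7   0.2] z 0.2199 tilt 0.008 peg d 2.0
```

View pics/crop.png

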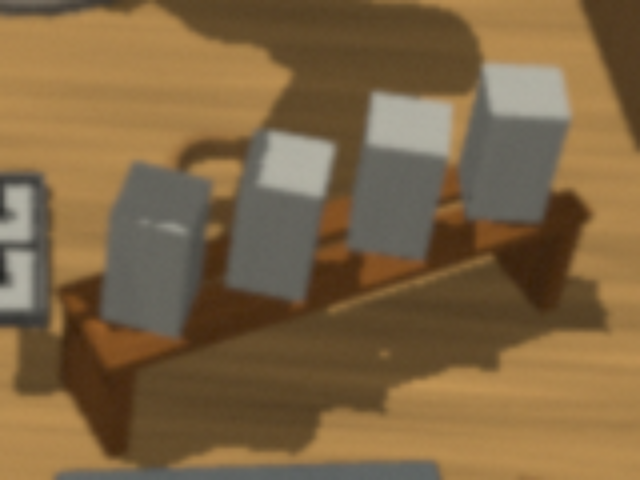

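It was only the arm's shadow. All four tins sit level, within 4 mm of their pegs. Handing in.

```bash
python3 -c "
from cell import *
workorder.hand_in();print(arm.read_t())"
```

```text
the job is handed in; nothing more can be done
the job is handed in; nothing more can be done
```

The job is done and handed in at about 137 s on the robot's clock, against the 210 s limit. No verdict was reported.

I moved all four lids to the tray. Each tin then went to a clear spot on the table, where I gripped it from the side, turned it over and lowered it onto its own peg. The switch came last.

What my last checks showed:
- **Tins:** all four are upside down, with floors at 0.220 m and centres within 4 mm of their pegs. Tilt was under 0.01 rad in the top view. The scene view read 0.02–0.03 rad, which I put down to noise; that is still well inside the limit.
- **Lids:** all four were flat on the tray floor with knobs up, plate tops at about 17 mm. I measured this just before pushing the switch and did not re-measure afterwards, though the later picture shows them unchanged.
- **Switch:** the lever ball moved from x = 0.649 to 0.724, an angle of about 0.98 rad. Only the scene view saw it afterwards; the top view did not detect it, probably because the arm was in the way.
- **Bystanders:** the frame, tape and glue bottle look unmoved in the pictures, but I did not measure their positions. I saw no tin get knocked aside.

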